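# Square the weekly pill organiser to the bedside rail and dock it

### The arm

A 6-joint arm with a two-finger parallel gripper is mounted at the origin on the work surface. World frame = base frame: x ahead of the robot, y to its left, z up, the work surface at z = 0. Lengths are in m, angles in rad, forces in N, time in s.
With the tool pointing down it reaches from about 0.4 to 0.825 m from the base axis. Payload 7 kg.
Tool frame: the origin (TCP) lies at the very end of the fingers, on their centre line; the grasp point (between the pads) lies 19 mm behind it; z points along the fingers, y is the direction in which the jaws open and shut (so a half turn about z gives the same grasp; the last joint's range is limited). The gripper opens to 88 mm and grips with 3 to 60 N. Pads are 19 mm wide; open, the fingers measure 130 mm over their backs; the gripper's body (78 mm by 193 mm) begins 47 mm behind the grasp point.
Start: joints at [-0.942, 0.359, 0.012, 0, -1.224, -0.288], TCP at [0.226, -0.636, 0.227] pointing down, gripper open.
Joint ranges: [-3.07, 3.07], [-1.43, 2.12], [-1.02, 1.25], [-3.03, 1.67], [-3.05, -0], [-3.03, 3.03]. Speed limits (rad/s): [2.39, 2.39, 3.01, 3.14, 3.14, 3.14].

### API

Orientations are given as [roll, pitch, yaw] about the fixed x, y, z axes, in that order (R = Rz(yaw) Ry(pitch) Rx(roll)).
In Python, from station import arm gives the robot as it stands.
- The arm moves only by the shell command python3 -m inch 'ROWS' [FORCE]. ROWS is text: rows parted by semicolons, each of 7 numbers parted by spaces: the closure, from 0 (fully open) to 1 (shut), then the shift along the tool's x, y, z each as a share of 300 mm, from -1 to 1, then the turn, a rotation vector about the tool's x, y, z each as a share of 60 degrees, from -1 to 1. In form: grip tx ty tz rx ry rz; .... A call has 1 to 12 rows; each row is the pose to reach, as a shift and turn from the pose commanded when the call began, along the tool's axes at that moment; what a row does not reach only later rows make up. A row lasts 1/10 s, in which the tool goes at most 50 mm and 8.59 degrees, less where a joint would pass 70% of its speed; a pose out of reach is approached as far as the arm can. A call with a number of a shift or a turn outside -1 to 1 is refused whole. A call with a gripper value outside its range is refused whole. The fingers move at their own pace and stop on an object; FORCE is the grip in N (left out, the last holds). Time passes only in rows, so rows that repeat a pose let the fingers close. It gives the time, the measured TCP pose, the force and the opening at its end, in the units of the state.
- arm.get_state(): the state, without advancing time (a new reading comes with each control period).
- arm.grab_frame(name): name is "scene" or "side" or "wrist"; returns a dict with "img" (420x560x3 uint8, red, green, blue), "range_z" (420x560 float32, m along the optical axis (not along the pixel's ray), 0 where there is no reading), "fx", "fy", "cx", "cy" (pixels), "dist" ([k1, k2, p1, p2, k3] as OpenCV has them; the pictures are not rectified), "extrinsics" (4x4, takes a point from world to camera coordinates); the wrist camera has in their place "tool_from_camera" (4x4, takes a point from camera to tool coordinates, whose origin is the TCP and whose axes are the flange's). Camera axes: x right, y up, looking along -z (the intrinsics and any distortion apply to the point x, -y, -z); pixel columns grow to the right and rows downward; lengths in m; the calibration is good to about 2 mm. A picture is of the moment at which its call begins: read the wrist's pose just before it.
- arm.job_done(): hands the job in, once; it reports no verdict.
The state is a dict: "t": time; "q": joint angles; "qd": joint speeds; "joint_efforts": joint torques, N m; "eef_pos": TCP position; "ee_rot": TCP orientation; "force": force on the tool from outside, world axes, zero at the start; "moment": the same for the moment, N m; "width": finger opening in m.
Only numpy, scipy, OpenCV 4.12 (cv2) and the standard library are available. Lean on these libraries where they do the work, as an engineer would, in place of code of your own. Each camera call takes 0.05 s, during which the arm holds its last target.

### The job

On the overbed table, push the weekly pill organiser up to the aluminium rail until its whole long side is pressed flush against it, clear of the pocket at the rail's left end; then slide it along the rail until its end is fully home in the pocket and pressed against the end stop, its long side still flush with the rail. Work gently: the rail is only lightly fixed, so each time bring the organiser up slowly, lean on it for a moment until it bears well (about 12 N) and never push harder than 18 N, keep the organiser flat on the table, and leave everything else where it is.

Things in the scene. Friction and masses are not known exactly. Their poses are not given: they have to be found in the camera images.
- dock: Bare aluminium rail with an end pocket, fixed and rigid. Origin: on the table, on the rail's face towards the robot. x points through the rail away from the robot (the organiser belongs on the -x side), y along the rail to the robot's left, z up. Face: plane x = 0, y = -200 to +110 mm; 12 mm thick, 24 mm high, with a 3 mm thick foot behind to x = +46 mm.
- dock_pocket (a point): Centre of the pocket's mouth, 12 mm up: dock frame x = -26.5, y = +85 mm. The pocket lies between the rail and a cheek (inner face x = -53 mm, from y = +85 mm to the stop): 53 mm wide, 25 mm deep. The cheek, 6 mm thick, has a lead-in flaring out to x = -69 mm at y = +66 mm. All 24 mm high.
- dock_stop (a point): Centre of the end stop's inner face, 12 mm up: dock frame x = -26.5, y = +110 mm. The stop is a cross wall 8 mm thick, 24 mm high, from x = -59 to +12 mm, closing the pocket at the rail's left end. Rail and stop are rigid: met at more than about 6 mm/s they give a jolt near 18 N.
- organiser: Loose weekly pill organiser: grey bar with seven clear lids, 50 (x) by 220 (y) by 28 mm, about 0.25 kg. Origin: centre of its underside, on the table. Its +x side faces the rail, its +y end goes into the pocket. Starts askew (up to 0.4 rad), 55 to 90 mm short of the rail, right of home. At home: x = -25 mm, y = 0 in the dock's frame, axes as the dock's.
- organiser_corner_left (a point): Point on the organiser's rail-side long face at its left (pocket) end, half-way up (14 mm): organiser frame x = +25, y = +110 mm. At home it is at x = 0, y = +110 mm in the dock's frame.
- organiser_corner_right (a point): The same at the organiser's right end: organiser frame x = +25, y = -110 mm. At home it is at x = 0, y = -110 mm in the dock's frame.
- pill_bottle: Bystander: amber pill bottle, 36 mm across, 70 mm high, behind the rail. Origin under its centre.
- tablet_jar: Bystander: white tablet jar, 46 mm across, 75 mm high, behind the rail. Origin under its centre.
- remote: Bystander: black television remote, 170 (x) by 45 by 20 mm, lying left of the organiser. Origin under its centre.
- mug: Bystander: white mug, 82 mm across with handle, 90 mm high. Origin under its centre.
- biscuit_plate: Bystander: white plate of biscuits, 200 mm across, 40 mm high, to the right. Origin under its centre.
- book: Bystander: book lying flat, 150 (x) by 210 by 26 mm. Origin under its centre.
- spectacle_case: Bystander: blue spectacle case, 60 (x) by 160 by 36 mm, nearer the robot, to the right. Origin under its centre.

How it is judged:
By the outcome, as a careful person would: the job done as asked, in the order asked, and still so for the second after the job is handed in, with the robot touching nothing.
It also fails if it takes over 72 s, if anything falls off the work surface, if the arm or the gripper's body presses on something with over 40 N, if the wrist force passes 120 N, or if a joint passes its speed limit or range.

## Working session

There is one attempt and no reset: what is moved stays moved. The work goes in short steps, Python scripts to look and compute and a shell command to move; the robot and the scene stay as the last step left them, time stands still between calls to the robot, and variables do not carry over. Pictures are saved under pics/ and viewed, and the job is handed in when it is done.

```bash
ls; mkdir -p pics
cat > h.py <<'E'
import numpy as np, cv2
from station import arm
def save(f,name): cv2.imwrite('pics/'+name,cv2.cvtColor(f['img'],cv2.COLOR_RGB2BGR))
def cloud(f,T=None):
    h,w=f['range_z'].shape
    u,v=np.meshgrid(np.arange(w),np.arange(h))
    K=np.array([[f['fx'],0,f['cx']],[0,f['fy'],f['cy']],[0,0,1]])
    p=cv2.undistortPoints(np.stack([u,v],-1).reshape(-1,1,2).astype(np.float64),K,np.array(f['dist'],float)).reshape(h,w,2)
    d=f['range_z'].astype(float)
    P=np.stack([p[...,0]*d,-p[...,1]*d,-d],-1)
    M=np.linalg.inv(np.array(f['extrinsics'])) if T is None else T
    W=P@M[:3,:3].T+M[:3,3]
    W[d<=0]=np.nan
    return W
E
python3 - <<'E'
from h import *
s=arm.get_state(); print({k:np.round(v,3) for k,v in s.items()})
for n in ['scene','side']:
    f=arm.grab_frame(n); save(f,n+'0.png'); np.savez('pics/'+n+'0.npz',**f); print(np.round(f['extrinsics'],3),f['dist'])
E
```

```text
pics
{'t': np.float64(0.0), 'q': array([-0.942,  0.359,  0.011, -0.   , -1.224, -0.288]), 'qd': array([-0.002, -0.001,  0.001, -0.001,  0.   , -0.   ]), 'joint_efforts': array([-0.0000e+00, -5.8271e+01,  2.9305e+01,  6.9970e+00,  7.0000e-03,
       -0.0000e+00]), 'eef_pos': array([ 0.225, -0.636,  0.226]), 'ee_rot': array([ 3.14 , -0.   , -2.801]), 'force': array([-0.344,  0.499,  0.076]), 'moment': array([-0.016, -0.042,  0.023]), 'width': np.float64(0.088)}
[[ 0.654  0.756  0.004 -0.362]
 [-0.63   0.542  0.556  0.32 ]
 [ 0.419 -0.366  0.831 -2.061]
 [ 0.     0.     0.     1.   ]] [-0.02943597  0.          0.          0.          0.        ]
[[-0.914 -0.404  0.022  0.481]
 [ 0.223 -0.458  0.861 -0.177]
 [-0.338  0.792  0.509 -1.265]
 [ 0.     0.     0.     1.   ]] [-0.01853229  0.          0.          0.          0.        ]
```

View pics/scene0.png

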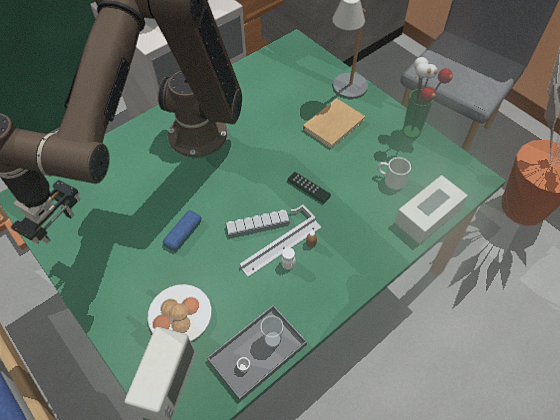

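View pics/side0.png

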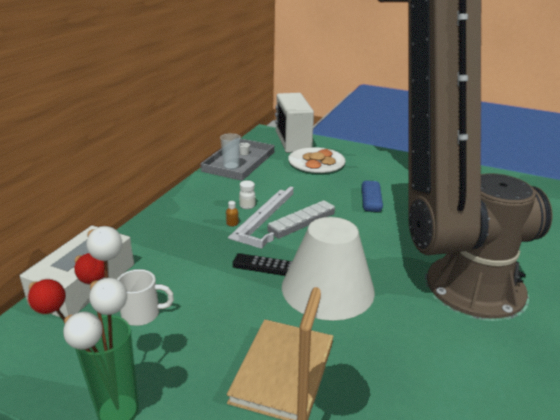

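The scene view shows the organiser at about (228,228)–(290,218), the rail from (242,268) to (320,222) with its pocket at about (305,210), and the remote at (310,187). Next I'll measure from the depth data.

Run:
```python
from h import *
for n,box in (('scene',(220,330,195,280)),('side',(220,345,180,255))):
    f=dict(np.load(f'pics/{n}0.npz')); W=cloud(f)
    u0,u1,v0,v1=box; P=W[v0:v1,u0:u1]; 
    z=P[...,2]; print(n,np.nanpercentile(z,[1,10,50,90,99]))
    im=cv2.resize(f['img'][v0:v1,u0:u1],None,fx=6,fy=6,interpolation=cv2.INTER_CUBIC); cv2.imwrite(f'pics/{n}_z.png',im[...,::-1])
    # top-down height map, 1mm = 1px  world x up, y left
    x0,x1,y0,y1=.35,.75,-.35,.25
    H=np.zeros((400,600,3),np.uint8)
    m=np.isfinite(W[...,2])
    X=W[m];C=f['img'][m]
    k=(X[:,0]>x0)&(X[:,0]<x1)&(X[:,1]>y0)&(X[:,1]<y1)
    for p,c in zip(X[k],C[k]):
        r=int((x1-p[0])*1000);q=int((y1-p[1])*1000)
        hh=int(np.clip(p[2]*1000*6,0,255)); cv2.circle(H,(q,r),1,(hh,int(c[1]*.3),255 if 20<=p[2]*1000<=32 else 0),-1)
    cv2.imwrite(f'pics/{n}_top.png',H)
```

```text
scene [-0.00751794 -0.00309743  0.00253438  0.02640591  0.07357121]
side [-0.0026701  -0.00054494  0.00346596  0.44737483  0.4516183 ]
```

View pics/scene_top.png

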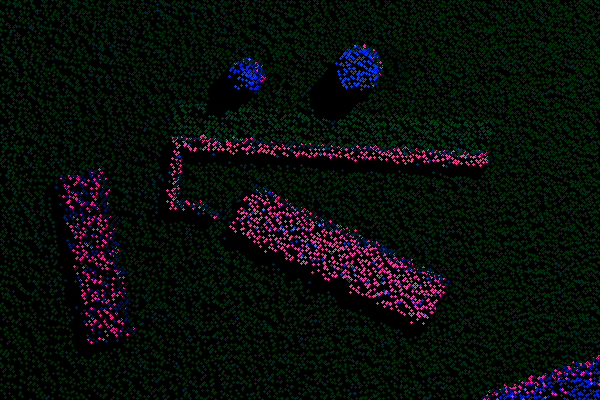

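View pics/side_top.png

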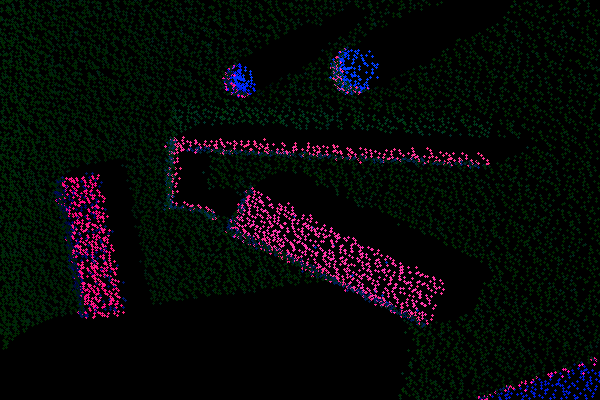

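View pics/scene_z.png

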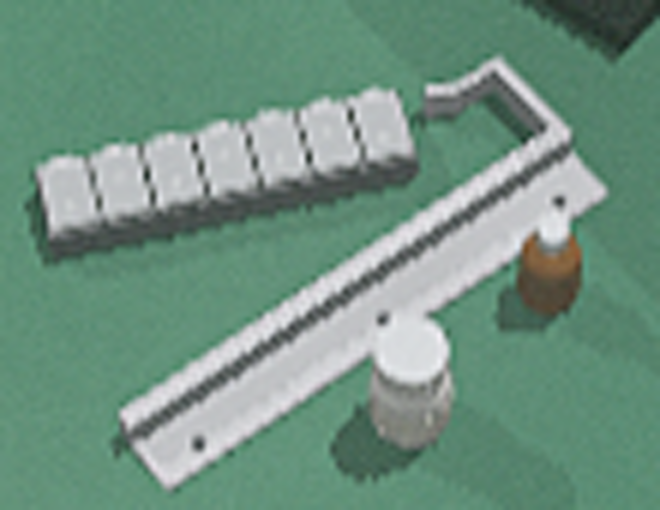

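```bash
cat > fit.py <<'E'
from h import *
from scipy.optimize import minimize
def rect(X,box,zr):
    x0,x1,y0,y1=box
    k=(X[:,0]>x0)&(X[:,0]<x1)&(X[:,1]>y0)&(X[:,1]<y1)&(X[:,2]>zr[0])&(X[:,2]<zr[1])
    return X[k]
def line(P):
    # x = a + b*y robust
    a=cv2.fitLine(P[:,:2].astype(np.float32),cv2.DIST_HUBER,0,.001,.001).ravel()
    return a
E
python3 - <<'E'
from fit import *
for n in ('scene','side'):
    f=dict(np.load(f'pics/{n}0.npz')); W=cloud(f); X=W[np.isfinite(W[...,2])]
    T=rect(X,(.35,.75,-.35,.25),(-.015,.012)); print(n,'table z',np.median(T[:,2]))
    R=rect(X,(.58,.625,-.25,.06),(.019,.03)); l=line(R); print('rail',np.round(l,4),'yaw',-l[0]/l[1], 'z',np.median(R[:,2]))
    d=l[:2]*np.sign(l[1]); nn=np.array([d[1],-d[0]]); s=(R[:,:2]-l[2:])@nn; t=(R[:,:2])@d; print('perp pct',np.percentile(s,[2,10,50,90,98]))
    R2=rect(X,(.58,.63,-.3,.12),(.017,.03)); print('rail t',np.percentile(R2[:,:2]@d,[0,.5,99.5,100]))
    S=rect(X,(.545,.59,.05,.1),(.017,.03)); print('stop t',np.percentile(S[:,:2]@d,[1,10,50,90,99]),len(S))
    O=rect(X,(.42,.575,-.21,.024),(.018,.033)).astype(np.float32)
    O=O[~((O[:,0]>.0)&(O[:,1]>.01)&(O[:,0]<.54)&(O[:,1]>.022))]
    c=cv2.minAreaRect(O[:,:2]); print('org',c,'z',np.median(O[:,2]))
    l2=line(O);print('org yaw',np.arctan2(-l2[0]*np.sign(l2[1]),abs(l2[1])), l2)
E
```

```text
scene table z 0.000967663722785117
rail [ 0.0504  0.9987  0.6002 -0.0597] yaw -0.05048715 z 0.02400750470917412
perp pct [-0.00779398 -0.00566121  0.00014266  0.00510352  0.00721741]
rail t [-0.20875    -0.20742984  0.10743121  0.10833003]
stop t [0.08559279 0.09566975 0.10204468 0.107988   0.11064117] 38Traceback (most recent call last):
  File "<stdin>", line 11, in <module>
cv2.error: OpenCV(4.12.0) /io/opencv/modules/imgproc/src/convhull.cpp:143: error: (-215:Assertion failed) total >= 0 && (depth == CV_32F || depth == CV_32S) in function 'convexHull'
```

Run:
```python
from fit import *
for n in ('scene','side'):
    f=dict(np.load(f'pics/{n}0.npz')); W=cloud(f); X=W[np.isfinite(W[...,2])]
    T=rect(X,(.35,.75,-.35,.25),(-.015,.012)); print(n,'table z',np.median(T[:,2]))
    R=rect(X,(.58,.625,-.25,.06),(.019,.03)); l=line(R); print('rail',np.round(l,4),'yaw',-l[0]/l[1], 'z',np.median(R[:,2]))
    d=l[:2]*np.sign(l[1]); nn=np.array([d[1],-d[0]]); s=(R[:,:2]-l[2:])@nn; print('perp pct',np.percentile(s,[2,10,50,90,98]))
    R2=rect(X,(.58,.63,-.3,.12),(.017,.03)); print('rail t',np.percentile(R2[:,:2]@d,[0,.5,99.5,100]))
    S=rect(X,(.545,.59,.05,.1),(.017,.03)); print('stop t',np.percentile(S[:,:2]@d,[1,10,50,90,99]),len(S))
    O=rect(X,(.42,.575,-.21,.024),(.021,.033))
    l2=line(O);d2=l2[:2]*np.sign(l2[1]); s2=(O[:,:2]-l2[2:])@np.array([d2[1],-d2[0]])
    O=O[abs(s2)<.029]
    c=cv2.minAreaRect(np.ascontiguousarray(O[:,:2],np.float32)); print('org',c,'z',np.median(O[:,2]))
    l2=line(O);d2=l2[:2]*np.sign(l2[1]);print('org yaw',np.arctan2(-d2[0],d2[1]))
    n2=np.array([d2[1],-d2[0]]); 
    print('s',np.percentile(O[:,:2]@n2,[1,99]),'t',np.percentile(O[:,:2]@d2,[.5,99.5]))
    print('center',np.mean(np.percentile(O[:,:2]@n2,[1,99]))*n2+np.mean(np.percentile(O[:,:2]@d2,[.5,99.5]))*d2)
```

```text
scene table z 0.000967663722785117
rail [ 0.0504  0.9987  0.6002 -0.0597] yaw -0.05048715 z 0.02400750470917412
perp pct [-0.00779398 -0.00566121  0.00014266  0.00510352  0.00721741]
rail t [-0.20875    -0.20742984  0.10743121  0.10833003]
stop t [0.08559279 0.09566975 0.10204468 0.107988   0.11064117] 38
org ((0.49538278579711914, -0.08923466503620148), (0.21997569501399994, 0.05487243831157684), 64.22856140136719) z 0.027425638881225067
org yaw -0.45091492
s [0.45889159 0.51058889] t [0.02667633 0.24455045]
center [ 0.49538869 -0.0891859 ]
side table z 0.0012442109820480773
rail [ 0.052   0.9986  0.598  -0.0402] yaw -0.052089714 z 0.024244850763775916
perp pct [-5.34863611e-03 -3.68817748e-03 -8.66785760e-05  6.52629782e-03
  8.68816601e-03]
rail t [-0.20730446 -0.20562387  0.11282112  0.11558249]
stop t [0.0927654  0.10302732 0.1079793  0.1116461  0.11253342] 64
org ((0.4916875958442688, -0.08654354512691498), (0.223710298538208, 0.05316490679979324), 63.38852310180664) z 0.027963480289257547
org yaw -0.45997667
s [0.45383778 0.50367176] t [0.03137719 0.25077245]
center [ 0.49162131 -0.08612034]
```

```bash
python3 -m inch '0 -0.6 0.76 0.2 0 0 0.374;0 -0.6 0.76 0.2 0 0 0.374;0 -0.6 0.76 0.2 0 0 0.374;0 -0.6 0.76 0.2 0 0 0.374;0 -0.6 0.76 0.2 0 0 0.374;0 -0.6 0.76 0.2 0 0 0.374;0 -0.6 0.76 0.2 0 0 0.374;0 -0.6 0.76 0.2 0 0 0.374;0 -0.6 0.76 0.2 0 0 0.374'
cat > go.py <<'E'
# deltas: world->tool shares ; dock conversions
from h import *
O=np.array([.594,-.037]); YW=-.051
n=np.array([np.cos(YW),np.sin(YW)]); d=np.array([-np.sin(YW),np.cos(YW)])
def w(x,y): return O+x*n+y*d
def dk(p): q=np.array(p[:2])-O; return q@n,q@d
def show(tx=None,ty=None,tz=None,yaw=None):
    s=arm.get_state(); p=s['eef_pos']; r=s['ee_rot']
    print('t',round(float(s['t']),2),'p',np.round(p,4),'rot',np.round(r,4),'dock',np.round(dk(p),4),'F',np.round(s['force'],2),'w',round(float(s['width']),4),'qd6',np.round(s['q'],2))
    if tx is not None:
        from scipy.spatial.transform import Rotation as Ro
        R=Ro.from_euler('xyz',r).as_matrix(); g=np.r_[w(tx,ty),tz]
        sh=R.T@(g-p)/.3
        Rg=Ro.from_euler('xyz',[np.pi,0,yaw]).as_matrix()
        rv=np.degrees(Ro.from_matrix(R.T@Rg).as_rotvec())/60
        print('shares',np.round(sh,4),np.round(rv,4))
E
python3 -c "
from go import *
show(-.178,-.058,.08,np.pi+YW)"
```

```text
t: 1.0
eef_pos: [0.3192, -0.3616, 0.1668]
ee_rot: [-3.141, 0.0, 3.091]
force: [1.0, -0.6, 0.3]
width: 0.0877
t 1.0 p [ 0.3192 -0.3616  0.1668] rot [-3.1413e+00  3.0000e-04  3.0908e+00] dock [-0.2579 -0.3382] F [ 0.99 -0.61  0.26] w 0.0877 qd6 [-0.44  0.09 -0.49  0.   -0.99 -1.18]
shares [-0.2664  0.934   0.2891] [-0.0003  0.0003  0.0002]
```

```bash
python3 -m inch '0 -0.266 0.93 0 0 0 0;0 -0.266 0.93 0 0 0 0;0 -0.266 0.93 0 0 0 0;0 -0.266 0.93 0 0 0 0;0 -0.266 0.93 0 0 0 0;0 -0.266 0.93 0 0 0 0;0 -0.266 0.93 0 0 0 0;0 -0.266 0.93 0 0 0 0'
python3 - <<'E'
from go import *
from scipy.spatial.transform import Rotation as Ro
s=arm.get_state()
for nme in ('wrist','scene'):
    f=arm.grab_frame(nme); save(f,nme+'1.png'); np.savez(f'pics/{nme}1.npz',p=s['eef_pos'],r=s['ee_rot'],**f)
show(-.178,-.058,.010,np.pi+YW)
E
```

```text
t: 1.8
eef_pos: [0.4133, -0.0866, 0.1665]
ee_rot: [-3.141, -0.0, 3.091]
force: [-0.3, 0.2, -0.2]
width: 0.0878
t 1.9 p [ 0.4127 -0.0877  0.1664] rot [-3.1414e+00 -6.0000e-04  3.0890e+00] dock [-0.1785 -0.0599] F [-0.41 -0.42  0.11] w 0.0879 qd6 [ 0.26 -0.02 -0.6   0.   -0.99 -1.89]
shares [-0.002   0.0063  0.5214] [-0.0002 -0.0006 -0.0016]
```

View pics/wrist1.png

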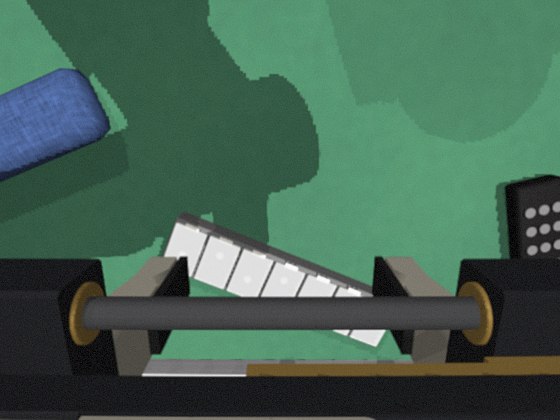

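```bash
python3 -m inch '0 0 0 0.16 0 0 0;0 0 0 0.32 0 0 0;0 0 0 0.42 0 0 0;0 0 0 0.48 0 0 0;0 0 0 0.52 0 0 0;0 0 0 0.52 0 0 0;0 0 0 0.52 0 0 0'
python3 - <<'E'
from go import *
show()
f=arm.grab_frame('scene'); cv2.imwrite('pics/s2.png',cv2.resize(f['img'][160:300,160:380],None,fx=3.5,fy=3.5)[...,::-1])
E
```

```text
t: 2.6
eef_pos: [0.4128, -0.0877, 0.0107]
ee_rot: [-3.141, -0.001, 3.089]
force: [0.1, -0.7, -0.2]
width: 0.0876
t 2.6 p [ 0.4128 -0.0877  0.0107] rot [-3.1413e+00 -6.0000e-04  3.0887e+00] dock [-0.1784 -0.0598] F [ 0.06 -0.72 -0.15] w 0.0876 qd6 [ 0.26  0.23 -0.8   0.   -0.55 -1.89]
```

View pics/s2.png

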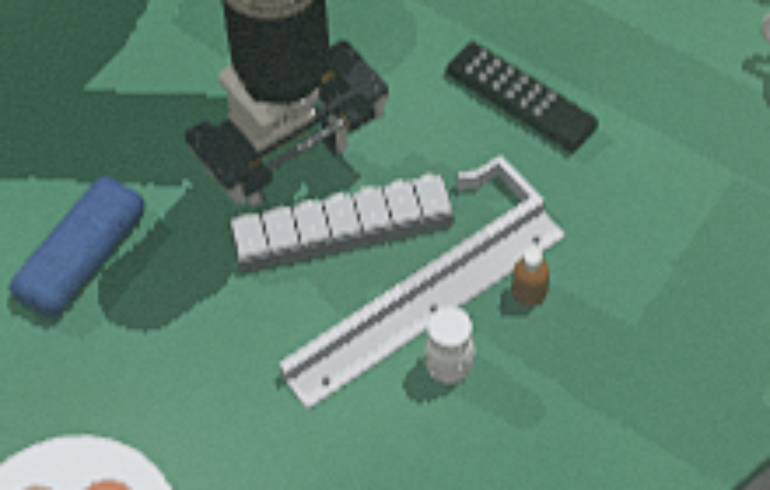

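```bash
python3 -m inch '0 -0.01 0 0 0 0 0;0 -0.02 0 0 0 0 0;0 -0.03 0 0 0 0 0;0 -0.04 0 0 0 0 0;0 -0.05 0 0 0 0 0;0 -0.06 0 0 0 0 0;0 -0.07 0 0 0 0 0;0 -0.08 0 0 0 0 0;0 -0.09 0 0 0 0 0;0 -0.1 0 0 0 0 0;0 -0.11 0 0 0 0 0;0 -0.12 0 0 0 0 0'; python3 -m inch '0 -0.01 0 0 0 0 0;0 -0.02 0 0 0 0 0;0 -0.03 0 0 0 0 0;0 -0.04 0 0 0 0 0;0 -0.05 0 0 0 0 0;0 -0.06 0 0 0 0 0;0 -0.07 0 0 0 0 0;0 -0.075 0 0 0 0 0;0 -0.08 0 0 0 0 0;0 -0.083 0 0 0 0 0'
python3 - <<'E'
from go import *
show()
f=arm.grab_frame('scene'); np.savez('pics/scene3.npz',**f);cv2.imwrite('pics/s3.png',cv2.resize(f['img'][160:300,160:380],None,fx=3.5,fy=3.5)[...,::-1])
E
```

```text
t: 3.85
eef_pos: [0.449, -0.0884, 0.0105]
ee_rot: [-3.142, -0.0, 3.091]
force: [-1.1, 0.3, -0.5]
width: 0.0876
t: 4.85
eef_pos: [0.4738, -0.0897, 0.0105]
ee_rot: [-3.142, -0.0, 3.091]
force: [-2.0, -0.2, 0.1]
width: 0.0873
t 4.85 p [ 0.4738 -0.0897  0.0105] rot [-3.1416e+00 -1.0000e-04  3.0907e+00] dock [-0.1174 -0.0587] F [-2.04 -0.17  0.07] w 0.0873 qd6 [ 0.22  0.31 -0.67 -0.   -0.6  -1.84]
```

View pics/s3.png

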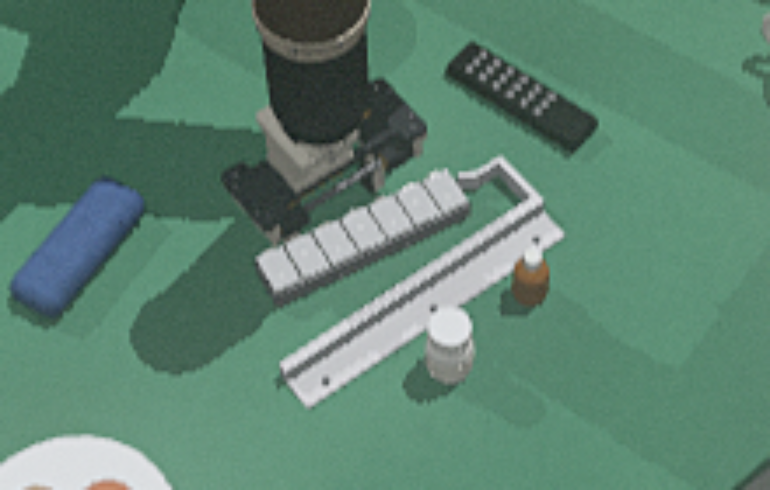

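```bash
cat > org.py <<'E'
from go import *
from scipy.optimize import minimize
def fitorg(f,guess,bounds=None):
    """guess dock (x,y,rel yaw); maximise overlap of top points w/ 50x220 rectangle"""
    W=cloud(f); X=W[np.isfinite(W[...,2])]
    q=X[:,:2]-O; D=np.c_[q@n,q@d,X[:,2]]
    g=np.array(guess)
    k=(abs(D[:,0]-g[0])<.09)&(abs(D[:,1]-g[1])<.17); D=D[k]
    def loc(p,A):
        c,s=np.cos(p[2]),np.sin(p[2]); r=A[:,:2]-p[:2]
        return np.c_[r[:,0]*c+r[:,1]*s,-r[:,0]*s+r[:,1]*c]
    hi=D[(D[:,2]>.0225)&(D[:,2]<.032)]; lo=D[D[:,2]<.012]
    sg=lambda v:1/(1+np.exp(-v/.0008))
    def ins(L,m=0): return sg(.025+m-abs(L[:,0]))*sg(.110+m-abs(L[:,1]))
    def cost(p): return -ins(loc(p,hi)).sum()+ins(loc(p,lo)).sum()
    best=None
    for dx in (-.006,0,.006):
        for dy in (-.006,0,.006):
            for a in (-.1,-.05,0,.05,.1):
                r=minimize(cost,g+[dx,dy,a],method='Nelder-Mead',options=dict(initial_simplex=(g+[dx,dy,a])+np.array([[0,0,0],[.004,0,0],[0,.004,0],[0,0,.04]]),xatol=1e-5,fatol=.01))
                if best is None or r.fun<best.fun: best=r
    p=best.x; return p,best.fun,len(hi)
def corners(p):
    c,s=np.cos(p[2]),np.sin(p[2])
    return np.array([[p[0]+c*a-s*b,p[1]+s*a+c*b] for a,b in ((.025,.11),(.025,-.11),(-.025,.11),(-.025,-.11))])
E
python3 - <<'E'
from org import *
for nme,g in (('scene0',(-.098,-.056,-.4)),('side0',(-.098,-.056,-.4)),('scene3',(-.082,-.056,-.2))):
    f=dict(np.load(f'pics/{nme}.npz')); p,c,k=fitorg(f,g); print(nme,np.round(p,4),c,k); print(np.round(corners(p)*1000,1).tolist())
E
```

```text
scene0 [-0.1005 -0.0543 -0.3967] -491.0962414992834 627
[[-34.9, 37.5], [-120.0, -165.4], [-81.1, 56.8], [-166.1, -146.1]]
side0 [-0.0956 -0.0597 -0.4089] -569.8819597985989 757
[[-28.9, 31.3], [-116.4, -170.5], [-74.8, 51.2], [-162.2, -150.7]]
scene3 [-0.0735 -0.0473 -0.1568] -499.8430462144001 761
[[-31.6, 57.4], [-65.9, -159.9], [-81.0, 65.2], [-115.3, -152.1]]
```

```bash
python3 -m inch '0 0.04 0 0 0 0 0;0 0.06 0 0 0 0 0;0 0.06 0 -0.1 0 0 0;0 0.06 0 -0.2 0 0 0;0 0.06 0 -0.26 0 0 0;0.2 0.06 0 -0.26 0 0 -0.15;0.2 0.06 0 -0.26 0 0 -0.3;0.2 0.06 0 -0.26 0 0 -0.45;0.2 0.06 0 -0.26 0 0 -0.6;0.2 0.06 0 -0.26 0 0 -0.7;0.2 0.06 0 -0.26 0 0 -0.8;0.2 0.06 0 -0.26 0 0 -0.8'
python3 -c "
from go import *
show(-.073,-.050,.012,YW-.157+np.pi*1.5)"
```

```text
t: 6.1
eef_pos: [0.4552, -0.0886, 0.0886]
ee_rot: [-3.141, 0.0, -2.353]
force: [-0.4, -0.2, 1.0]
width: 0.0698
t 6.1 p [ 0.4552 -0.0886  0.0886] rot [-3.1415e+00  3.0000e-04 -2.3530e+00] dock [-0.136  -0.0586] F [-0.35 -0.24  1.04] w 0.0698 qd6 [ 0.23  0.16 -0.63 -0.   -0.79 -1.02]
shares [-0.1615 -0.137   0.2556] [-2.000e-04  3.000e-04 -5.483e-01]
```

```bash
python3 -m inch '0.2 -0.04 -0.035 0 0 0 -0.14;0.2 -0.08 -0.07 0 0 0 -0.28;0.2 -0.12 -0.1 0 0 0 -0.41;0.2 -0.16 -0.137 0 0 0 -0.548;0.2 -0.161 -0.137 0 0 0 -0.548;0.2 -0.161 -0.137 0 0 0 -0.548'
python3 - <<'E'
from go import *
f=arm.grab_frame('wrist'); save(f,'w4.png')
show(-.073,-.050,.012,YW-.157+np.pi*1.5)
f=arm.grab_frame('side'); cv2.imwrite('pics/s4.png',cv2.resize(f['img'][130:300,200:400],None,fx=3.5,fy=3.5)[...,::-1])
E
```

```text
t: 6.7
eef_pos: [0.5184, -0.0835, 0.0882]
ee_rot: [3.141, -0.0, -1.786]
force: [1.1, -0.1, -0.1]
width: 0.0701
t 6.75 p [ 0.518  -0.0835  0.0883] rot [ 3.1408e+00 -1.0000e-04 -1.7852e+00] dock [-0.0735 -0.0503] F [-0.68 -0.1   0.15] w 0.0699 qd6 [ 0.21  0.25 -0.5  -0.   -0.82 -0.43]
shares [-0.0014 -0.0017  0.2543] [ 0.0008 -0.0001 -0.0061]
```

View pics/w4.png

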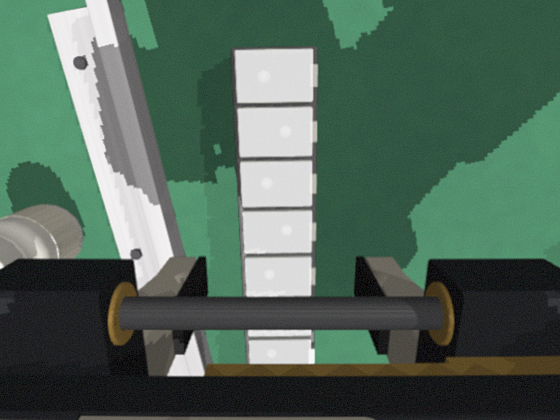

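View pics/s4.png

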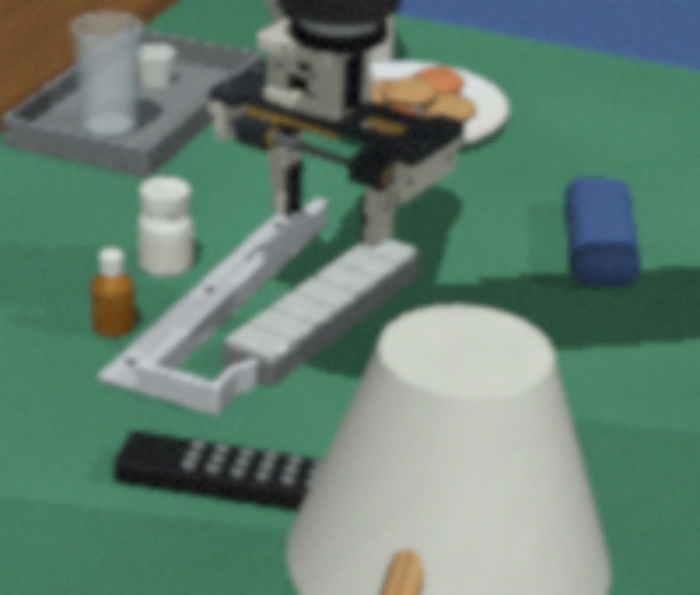

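```bash
python3 - <<'E'
from go import *
s=arm.get_state(); f=arm.grab_frame('wrist'); np.savez('pics/w5.npz',p=s['eef_pos'],r=s['ee_rot'],**f)
E
python3 -m inch '0.2 0 0 0.1 0 0 0;0.2 0 0 0.18 0 0 0;0.2 0 0 0.23 0 0 0;0.2 0 0 0.25 0 0 0;0.2 0 0 0.25 0 0 0;0.5 0 0 0.25 0 0 0;0.5 0 0 0.25 0 0 0;0.5 0 0 0.25 0 0 0;0.5 0 0 0.25 0 0 0;0.5 0 0 0.25 0 0 0' 8
python3 - <<'E'
from go import *
show(-.078,-.075,.0135,YW+np.pi*1.5)
from scipy.spatial.transform import Rotation as Ro
f=dict(np.load('pics/w5.npz')); M=np.eye(4); M[:3,:3]=Ro.from_euler('xyz',f['r']).as_matrix(); M[:3,3]=f['p']
W=cloud(f,M@f['tool_from_camera']); 
# rail front-top edge & organiser edges by color/height rows
z=W[...,2]
for v in (20,60,100,140,180,220,250):
    row=z[v]; q=W[v]
    hi=np.where((row>.019)&(row<.033))[0]
    if len(hi)==0: continue
    seg=np.split(hi,np.where(np.diff(hi)>4)[0]+1)
    print(v,[(s[0],s[-1],[round(1000*float(t),1) for t in dk(q[s[0]])],[round(1000*float(t),1) for t in dk(q[s[-1]])],round(1000*float(np.median(row[s])),1)) for s in seg if len(s)>3])
print('table',np.nanmedian(z[z<.012]))
E
```

```text
t: 7.85
eef_pos: [0.5197, -0.0834, 0.0144]
ee_rot: [-3.14, 0.0, -1.78]
force: [-1.2, 0.6, 6.0]
width: 0.05
t 7.85 p [ 0.5197 -0.0834  0.0144] rot [-3.1401e+00  4.0000e-04 -1.7805e+00] dock [-0.0719 -0.0501] F [-1.17  0.57  6.  ] w 0.05 qd6 [ 0.21  0.36 -0.57  0.   -0.64 -0.42]
shares [0.085  0.0071 0.0029] [-0.0015  0.0003 -0.1515]
20 [(np.int64(90), np.int64(114), [10.4, -189.7], [-1.5, -188.4], 23.5)]
60 [(np.int64(102), np.int64(124), [9.6, -168.3], [-1.2, -167.0], 23.6), (np.int64(230), np.int64(316), [-62.2, -156.7], [-111.1, -148.4], 27.5)]
100 [(np.int64(112), np.int64(135), [10.3, -146.3], [-1.6, -144.3], 23.6), (np.int64(232), np.int64(316), [-59.1, -134.7], [-108.2, -126.6], 27.2)]
140 [(np.int64(124), np.int64(145), [9.7, -122.7], [-2.0, -120.5], 23.7), (np.int64(234), np.int64(315), [-55.7, -111.6], [-104.0, -104.1], 27.4)]
180 [(np.int64(135), np.int64(155), [9.8, -97.8], [-1.2, -95.2], 23.5), (np.int64(236), np.int64(315), [-52.2, -87.3], [-100.7, -80.3], 27.0)]
220 [(np.int64(35), np.int64(58), [74.4, -84.7], [68.8, -79.9], 26.3), (np.int64(145), np.int64(165), [10.6, -71.4], [-1.1, -68.6], 23.8), (np.int64(238), np.int64(314), [-48.2, -61.0], [-96.9, -53.4], 27.1)]
250 [(np.int64(60), np.int64(70), [65.9, -62.9], [67.2, -58.6], 27.0), (np.int64(153), np.int64(173), [10.4, -50.8], [-0.9, -47.1], 23.6), (np.int64(240), np.int64(314), [-45.5, -40.4], [-94.1, -32.4], 27.0)]
table -0.0003367947546857458
```

```bash
python3 -m inch '0.5 0 0 -0.003 0 0 0;0.5 0.01 0 -0.003 0 0 -0.02;0.5 0.02 0.002 -0.003 0 0 -0.04;0.5 0.03 0.004 -0.003 0 0 -0.06;0.5 0.04 0.005 -0.003 0 0 -0.08;0.5 0.05 0.006 -0.003 0 0 -0.1;0.5 0.06 0.007 -0.003 0 0 -0.12;0.5 0.07 0.007 -0.003 0 0 -0.14;0.5 0.075 0.007 -0.003 0 0 -0.1515;0.5 0.075 0.007 -0.003 0 0 -0.1515'
python3 - <<'E'
from go import *
show(-.078,-.072,.0135,YW+np.pi*1.5)
s=arm.get_state(); f=arm.grab_frame('wrist'); np.savez('pics/w6.npz',p=s['eef_pos'],r=s['ee_rot'],**f)
from scipy.spatial.transform import Rotation as Ro
f=dict(np.load('pics/w6.npz')); M=np.eye(4); M[:3,:3]=Ro.from_euler('xyz',f['r']).as_matrix(); M[:3,3]=f['p']
W=cloud(f,M@f['tool_from_camera']); 
save(f,'w6.png')
z=W[...,2]
for v in (20,60,100,140,180,220,250):
    row=z[v]; q=W[v]
    hi=np.where((row>.019)&(row<.033))[0]
    if len(hi)==0: continue
    seg=np.split(hi,np.where(np.diff(hi)>4)[0]+1)
    print(v,[(s[0],s[-1],[round(1000*float(t),1) for t in dk(q[s[0]])],[round(1000*float(t),1) for t in dk(q[s[-1]])],round(1000*float(np.median(row[s])),1)) for s in seg if len(s)>3])
E
```

```text
t: 8.85
eef_pos: [0.5121, -0.1054, 0.0145]
ee_rot: [3.141, -0.0, -1.622]
force: [1.2, -0.5, 0.6]
width: 0.0503
t 8.85 p [ 0.5121 -0.1054  0.0145] rot [ 3.1414e+00 -2.0000e-04 -1.6218e+00] dock [-0.0783 -0.0725] F [ 1.18 -0.52  0.6 ] w 0.0503 qd6 [ 0.17  0.35 -0.57  0.   -0.64 -0.22]
shares [-0.0018 -0.0011  0.0032] [ 0.0002 -0.0002 -0.0001]
20 [(np.int64(41), np.int64(78), [10.1, -180.4], [-1.8, -181.1], 23.5), (np.int64(213), np.int64(344), [-54.1, -180.1], [-103.0, -180.3], 27.2)]
60 [(np.int64(48), np.int64(85), [10.3, -166.6], [-2.3, -166.9], 23.6), (np.int64(214), np.int64(344), [-53.6, -166.3], [-102.9, -165.8], 27.2)]
100 [(np.int64(54), np.int64(89), [10.2, -151.8], [-1.8, -151.8], 23.8), (np.int64(216), np.int64(341), [-53.4, -151.6], [-103.2, -151.6], 22.5)]
140 [(np.int64(60), np.int64(93), [10.1, -136.3], [-1.7, -136.0], 23.4), (np.int64(219), np.int64(341), [-54.2, -136.0], [-103.0, -136.4], 27.3)]
180 [(np.int64(67), np.int64(99), [9.5, -120.0], [-1.4, -119.0], 23.7), (np.int64(221), np.int64(338), [-54.2, -119.4], [-103.4, -119.4], 22.6)]
220 [(np.int64(73), np.int64(105), [10.0, -102.5], [-2.0, -101.3], 23.5), (np.int64(223), np.int64(338), [-54.1, -101.5], [-103.3, -103.6], 27.2)]
250 [(np.int64(78), np.int64(110), [10.3, -88.5], [-1.9, -86.8], 23.3), (np.int64(225), np.int64(336), [-54.4, -87.6], [-104.1, -87.5], 22.6)]
```

View pics/w6.png

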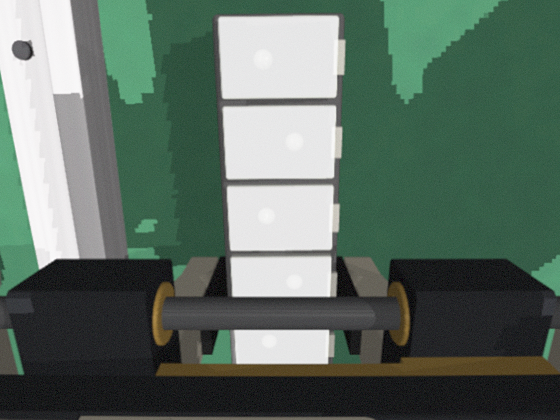

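```bash
python3 -m inch '0.2 0 0 0 0 0 0;0.2 0 0 0 0 0 0;0.2 0 0 0 0 0 0;0.2 0 0 -0.08 0 0 0;0.2 0 0 -0.2 0 0 0;0.2 0 0 -0.3 0 0 0;0 0 0 -0.3 0 0 -0.15;0 0 0 -0.3 0 0 -0.3;0 0 0 -0.3 0 0 -0.45;0 0 0 -0.3 0 0 -0.6;0 0 0 -0.3 0 0 -0.75;0 0 0 -0.3 0 0 -0.75'
python3 -c "
from go import *
f=np.load('pics/w6.npz'); print(np.round(f['tool_from_camera'],3))
show(-.135,-.072,.012,YW)"
```

```text
t: 10.1
eef_pos: [0.5121, -0.105, 0.1044]
ee_rot: [3.142, 0.0, -0.831]
force: [0.2, -0.6, -0.3]
width: 0.0877
[[ 0.     0.96   0.281  0.076]
 [ 1.    -0.001  0.001  0.001]
 [ 0.001  0.281 -0.96  -0.158]
 [ 0.     0.     0.     1.   ]]
t 10.1 p [ 0.5121 -0.105   0.1044] rot [ 3.1415e+00  1.0000e-04 -8.3130e-01] dock [-0.0783 -0.0721] F [ 0.2  -0.64 -0.28] w 0.0877 qd6 [ 0.17  0.23 -0.48 -0.   -0.86  0.57]
shares [-0.1345  0.1327  0.3082] [ 0.000e+00  1.000e-04 -7.452e-01]
```

```bash
python3 -m inch '0 -0.04 0.04 0 0 0 -0.14;0 -0.08 0.08 0 0 0 -0.28;0 -0.11 0.11 0 0 0 -0.42;0 -0.134 0.133 0 0 0 -0.56;0 -0.134 0.133 0 0 0 -0.7;0 -0.134 0.133 0.1 0 0 -0.745;0 -0.134 0.133 0.2 0 0 -0.745;0 -0.134 0.133 0.27 0 0 -0.745;0 -0.134 0.133 0.308 0 0 -0.745;0 -0.134 0.133 0.308 0 0 -0.745;0 -0.134 0.133 0.308 0 0 -0.745'
python3 - <<'E'
from go import *
show(-.135,-.072,.012,YW)
s=arm.get_state(); f=arm.grab_frame('wrist'); np.savez('pics/w7.npz',p=s['eef_pos'],r=s['ee_rot'],**f); save(f,'w7.png')
E
```

```text
t: 11.2
eef_pos: [0.4558, -0.102, 0.0122]
ee_rot: [3.141, 0.0, -0.056]
force: [-0.4, -0.5, -0.4]
width: 0.0878
t 11.2 p [ 0.4558 -0.102   0.0122] rot [ 3.1414e+00  3.0000e-04 -5.6400e-02] dock [-0.1347 -0.0719] F [-0.43 -0.48 -0.38] w 0.0878 qd6 [ 0.2   0.28 -0.7   0.   -0.59  1.31]
shares [-0.0008  0.0003  0.0008] [ 0.0002  0.0003 -0.0052]
```

View pics/w7.png

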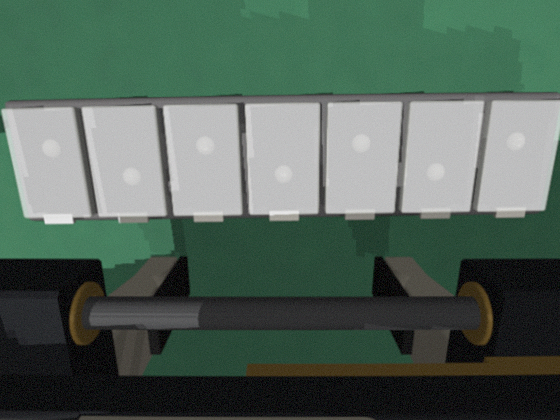

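```bash
python3 -m inch '0 0.015 0 0 0 0 -0.005;0 0.03 0 0 0 0 -0.005;0 0.045 0 0 0 0 -0.005;0 0.055 0 0 0 0 -0.005;0 0.063 0 0 0 0 -0.005;0 0.07 0 0 0 0 -0.005;0 0.077 0 0 0 0 -0.005;0 0.084 0 0 0 0 -0.005;0 0.091 0 0 0 0 -0.005;0 0.098 0 0 0 0 -0.005;0 0.105 0 0 0 0 -0.005;0 0.112 0 0 0 0 -0.005'; python3 -m inch '0 0.008 0 0 0 0 0;0 0.016 0 0 0 0 0;0 0.024 0 0 0 0 0;0 0.032 0 0 0 0 0;0 0.04 0 0 0 0 0;0 0.048 0 0 0 0 0;0 0.055 0 0 0 0 0;0 0.06 0 0 0 0 0;0 0.065 0 0 0 0 0;0 0.07 0 0 0 0 0;0 0.075 0 0 0 0 0;0 0.075 0 0 0 0 0'
cat > wl.py <<'E'
from go import *
from scipy.spatial.transform import Rotation as Ro
def wl(tag,cols=(20,80,150,215,285,350,420,480,540)):
    s=arm.get_state(); f=arm.grab_frame('wrist'); save(f,tag+'.png')
    M=np.eye(4); M[:3,:3]=Ro.from_euler('xyz',s['ee_rot']).as_matrix(); M[:3,3]=s['eef_pos']
    W=cloud(f,M@f['tool_from_camera']); z=W[...,2]
    for u in cols:
        c=z[:,u]; q=W[:,u]
        hi=np.where((c>.019)&(c<.033))[0]; hi=hi[hi<255]
        if len(hi)==0: continue
        seg=np.split(hi,np.where(np.diff(hi)>4)[0]+1)
        print(u,[(int(a[0]),int(a[-1]),[round(1000*float(t),1) for t in dk(q[a[0]])],[round(1000*float(t),1) for t in dk(q[a[-1]])],round(1000*float(np.median(c[a])),1)) for a in seg if len(a)>3])
    show()
E
python3 -c "
from wl import *
wl('w8')"
```

```text
t: 12.45
eef_pos: [0.4894, -0.1039, 0.012]
ee_rot: [3.142, 0.0, -0.051]
force: [-0.0, 0.2, -0.8]
width: 0.0875
t: 13.65
eef_pos: [0.5121, -0.105, 0.0121]
ee_rot: [-3.142, -0.0, -0.051]
force: [-0.7, -0.3, -0.5]
width: 0.0879
20 [(71, 104, [11.0, 27.8], [-1.1, 32.4], 23.5), (148, 196, [-18.3, 34.6], [-37.1, 34.5], 27.0)]
80 [(71, 103, [10.8, 4.5], [-0.9, 6.4], 23.6), (147, 254, [-18.2, 10.6], [-62.5, 13.6], 27.2)]
150 [(71, 103, [10.5, -22.5], [-1.1, -21.1], 23.5), (147, 254, [-18.3, -18.1], [-62.2, -16.7], 27.2)]
215 [(71, 103, [10.5, -47.0], [-1.1, -46.3], 23.7), (148, 254, [-18.7, -45.1], [-62.0, -44.3], 27.2)]
285 [(71, 103, [10.3, -73.5], [-1.2, -73.5], 23.8), (148, 254, [-18.6, -73.6], [-62.2, -73.7], 27.1)]
350 [(71, 103, [10.4, -97.9], [-1.2, -98.6], 23.6), (148, 254, [-18.7, -100.2], [-62.2, -101.2], 27.2)]
420 [(71, 104, [10.6, -124.8], [-1.4, -127.4], 23.4), (148, 254, [-18.4, -128.0], [-62.2, -130.8], 27.1)]
480 [(72, 104, [10.5, -148.3], [-1.3, -149.9], 23.5), (147, 254, [-18.2, -154.0], [-62.5, -156.7], 26.8)]
540 [(72, 105, [10.7, -171.9], [-1.5, -173.6], 23.7), (148, 233, [-18.4, -178.0], [-53.0, -180.6], 27.3)]
t 13.7 p [ 0.5121 -0.105   0.0122] rot [-3.1415e+00 -6.0000e-04 -5.1200e-02] dock [-0.0783 -0.0721] F [-0.05  0.11 -0.2 ] w 0.0881 qd6 [ 0.17  0.36 -0.58  0.   -0.64  1.35]
```

View pics/w8.png

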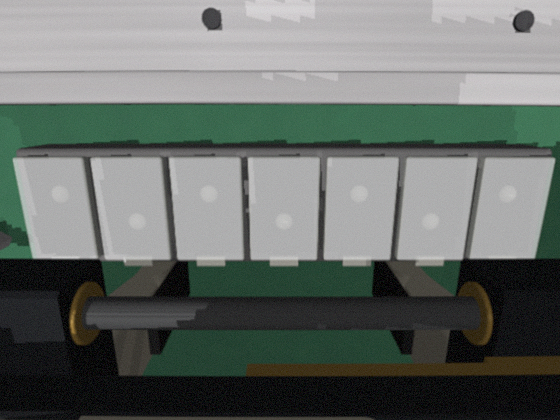

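```bash
python3 -m inch '0 0.004 0 0 0 0 0;0 0.008 0 0 0 0 0;0 0.012 0 0 0 0 0;0 0.016 0 0 0 0 0;0 0.02 0 0 0 0 0;0 0.024 0 0 0 0 0;0 0.028 0 0 0 0 0;0 0.032 0 0 0 0 0;0 0.035 0 0 0 0 0;0 0.037 0 0 0 0 0;0 0.039 0 0 0 0 0;0 0.041 0 0 0 0 0'; python3 -m inch '0 0.001 0 0 0 0 0;0 0.002 0 0 0 0 0;0 0.003 0 0 0 0 0;0 0.004 0 0 0 0 0;0 0.005 0 0 0 0 0;0 0.006 0 0 0 0 0;0 0.007 0 0 0 0 0;0 0.007 0 0 0 0 0'
python3 -c "
from wl import *
wl('w9',(20,150,285,420,540))"
```

```text
t: 14.9
eef_pos: [0.524, -0.1057, 0.0121]
ee_rot: [-3.142, -0.0, -0.051]
force: [-1.1, -0.5, 1.7]
width: 0.0877
t: 15.7
eef_pos: [0.5262, -0.1058, 0.0121]
ee_rot: [-3.142, -0.0, -0.051]
force: [-0.2, -0.1, 0.4]
width: 0.0875
20 [(110, 140, [10.7, 30.4], [-0.9, 33.1], 23.5), (148, 196, [-4.4, 35.5], [-23.2, 35.0], 26.9)]
150 [(109, 140, [10.8, -21.0], [-1.1, -19.8], 23.6), (148, 254, [-4.4, -19.1], [-48.1, -16.7], 27.1)]
285 [(110, 140, [10.3, -73.6], [-1.2, -73.6], 23.3), (147, 254, [-4.2, -73.7], [-48.1, -73.7], 27.2)]
420 [(110, 140, [10.4, -126.4], [-1.1, -127.3], 23.4), (148, 254, [-4.4, -128.5], [-48.2, -130.9], 27.2)]
540 [(111, 141, [10.3, -173.9], [-1.3, -176.2], 23.7), (148, 233, [-4.3, -178.3], [-38.9, -180.7], 27.2)]
t 15.75 p [ 0.5262 -0.1058  0.012 ] rot [-3.1416e+00 -2.0000e-04 -5.1300e-02] dock [-0.0642 -0.0721] F [-1.87 -0.44 -0.03] w 0.0878 qd6 [ 0.17  0.37 -0.54  0.   -0.65  1.35]
```

```bash
python3 -m inch '0 0.0008 0 0 0 0 0;0 0.0016 0 0 0 0 0;0 0.0024 0 0 0 0 0;0 0.0032 0 0 0 0 0;0 0.004 0 0 0 0 0;0 0.0048 0 0 0 0 0;0 0.0056 0 0 0 0 0;0 0.0064 0 0 0 0 0;0 0.0072 0 0 0 0 0;0 0.0078 0 0 0 0 0;0 0.0084 0 0 0 0 0;0 0.009 0 0 0 0 0'; python3 -m inch '0 0.0004 0 0 0 0 0;0 0.0008 0 0 0 0 0;0 0.0012 0 0 0 0 0'; python3 -m inch '0 0.0004 0 0 0 0 0;0 0.0008 0 0 0 0 0;0 0.0012 0 0 0 0 0'; python3 -c "
from go import *
show()"
```

```text
t: 16.95
eef_pos: [0.5287, -0.1059, 0.012]
ee_rot: [-3.142, 0.0, -0.051]
force: [-1.9, -0.1, -0.5]
width: 0.088
t: 17.25
eef_pos: [0.5288, -0.1059, 0.0121]
ee_rot: [3.142, 0.0, -0.051]
force: [-2.6, 1.1, 2.6]
width: 0.0881
t: 17.55
eef_pos: [0.5289, -0.1059, 0.012]
ee_rot: [3.142, 0.001, -0.052]
force: [-4.6, 1.8, 2.8]
width: 0.0877
t 17.55 p [ 0.5289 -0.1059  0.012 ] rot [ 3.1416e+00  1.0000e-03 -5.1700e-02] dock [-0.0615 -0.0722] F [-4.64  1.8   2.75] w 0.0877 qd6 [ 0.17  0.38 -0.54 -0.   -0.66  1.35]
```

```bash
python3 -m inch '0 0.0005 0 0 0 0 0;0 0.001 0 0 0 0 0;0 0.001 0 0 0 0 0'; python3 -m inch '0 0.0003 0 0 0 0 0;0 0.0006 0 0 0 0 0;0 0.0006 0 0 0 0 0'
```

```text
t: 17.85
eef_pos: [0.5289, -0.106, 0.0119]
ee_rot: [3.142, 0.001, -0.052]
force: [-5.7, 2.5, 3.4]
width: 0.0879
t: 18.15
eef_pos: [0.5289, -0.106, 0.0119]
ee_rot: [3.142, 0.002, -0.052]
force: [-5.5, 2.6, 4.3]
width: 0.0878
```

```bash
python3 -m inch '0 0.0007 0 0 0 0 0;0 0.0014 0 0 0 0 0;0 0.002 0 0 0 0 0;0 0.002 0 0 0 0 0'; python3 -m inch '0 0.0007 0 0 0 0 0;0 0.0014 0 0 0 0 0;0 0.002 0 0 0 0 0;0 0.002 0 0 0 0 0'; python3 -c "
from wl import *
print(arm.get_state()['moment'])
wl('w10',(20,150,285,420,540))"
```

```text
t: 18.55
eef_pos: [0.529, -0.106, 0.0118]
ee_rot: [3.141, 0.003, -0.052]
force: [-6.9, 2.6, 4.1]
width: 0.0876
t: 18.95
eef_pos: [0.529, -0.1061, 0.0117]
ee_rot: [3.141, 0.004, -0.053]
force: [-9.0, 2.6, 6.3]
width: 0.0878
[ 0.74106296  3.19162182 -0.36301436]
20 [(118, 204, [10.8, 29.9], [-22.9, 33.7], 26.7)]
150 [(117, 254, [10.8, -21.0], [-44.9, -17.0], 26.9)]
285 [(117, 254, [10.6, -73.9], [-45.1, -73.9], 26.8)]
420 [(117, 254, [10.6, -127.7], [-45.1, -130.9], 26.9)]
540 [(119, 235, [10.1, -173.7], [-36.7, -180.5], 26.9)]
t 19.0 p [ 0.5291 -0.1061  0.0117] rot [ 3.1415  0.0035 -0.0525] dock [-0.0613 -0.0723] F [-8.36  3.72  5.34] w 0.0876 qd6 [ 0.16  0.38 -0.54 -0.   -0.66  1.35]
```

View pics/w10.png

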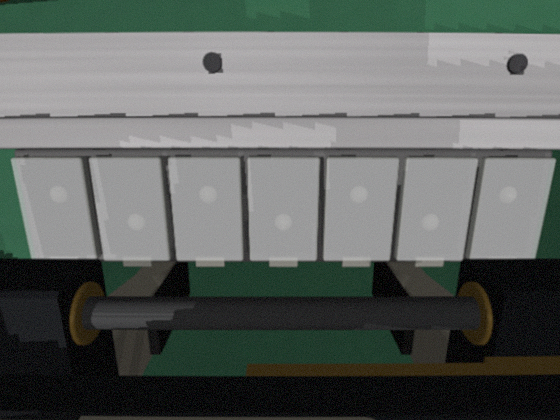

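```bash
python3 -m inch '0 0.0007 0 0 0 0 0;0 0.0014 0 0 0 0 0;0 0.002 0 0 0 0 0;0 0.002 0 0 0 0 0'; python3 -m inch '0 0.0006 0 0 0 0 0;0 0.0012 0 0 0 0 0;0 0.0012 0 0 0 0 0;0 0.0012 0 0 0 0 0'
```

```text
t: 19.4
eef_pos: [0.529, -0.1062, 0.0116]
ee_rot: [3.141, 0.005, -0.053]
force: [-10.0, 3.9, 7.0]
width: 0.0878
t: 19.8
eef_pos: [0.529, -0.1062, 0.0115]
ee_rot: [3.141, 0.005, -0.053]
force: [-11.0, 4.6, 7.6]
width: 0.0872
```

```bash
python3 -m inch '0 0.0006 0 0 0 0 0;0 0.0012 0 0 0 0 0;0 0.0016 0 0 0 0 0;0 0.0016 0 0 0 0 0;0 0.0016 0 0 0 0 0'; python3 -m inch '0 0.0004 0 0 0 0 0;0 0.0008 0 0 0 0 0;0 0.0008 0 0 0 0 0;0 0.0008 0 0 0 0 0'; python3 -m inch '0 0 0 0 0 0 0;0 0 0 0 0 0 0'
```

```text
t: 20.3
eef_pos: [0.5291, -0.1062, 0.0114]
ee_rot: [3.141, 0.006, -0.053]
force: [-12.0, 3.9, 7.4]
width: 0.0874
t: 20.7
eef_pos: [0.529, -0.1063, 0.0114]
ee_rot: [3.141, 0.006, -0.053]
force: [-12.6, 4.4, 9.6]
width: 0.0877
t: 20.9
eef_pos: [0.5291, -0.1063, 0.0114]
ee_rot: [3.141, 0.006, -0.053]
force: [-11.3, 4.2, 9.2]
width: 0.0876
```

```bash
python3 -m inch '0 0.0004 0 0 0 0 0;0 0.0008 0 0 0 0 0;0 0.0008 0 0 0 0 0;0 0.0008 0 0 0 0 0;0 0.0008 0 0 0 0 0'; python3 -m inch '0 -0.005 0 0 0 0 0;0 -0.01 0 0 0 0 0;0 -0.015 0 0 0 0 0;0 -0.02 0 0 0 0 0;0 -0.03 0 0 0 0 0;0 -0.05 0 0 0 0 0;0 -0.06 0 -0.05 0 0 0;0.5 -0.06 0 -0.15 0 0 0;1 -0.06 0 -0.22 0 0 0;1 -0.06 0 -0.22 0 0 0'; python3 -c "
from wl import *
wl('w11',(20,150,285,420,540))
show(-.027,-.217,.08,YW)"
```

```text
t: 21.4
eef_pos: [0.529, -0.1063, 0.0114]
ee_rot: [3.141, 0.007, -0.053]
force: [-13.1, 3.4, 9.3]
width: 0.0875
t: 22.4
eef_pos: [0.5172, -0.105, 0.0812]
ee_rot: [-3.141, -0.006, -0.051]
force: [0.1, 0.4, 0.5]
width: 0.0689
20 [(94, 115, [10.8, 77.7], [-0.8, 79.8], 23.5), (203, 212, [-54.0, 91.8], [-58.7, 89.8], 23.7)]
150 [(93, 198, [10.9, 2.9], [-50.4, 8.7], 23.5)]
285 [(94, 199, [10.3, -74.0], [-50.0, -74.2], 27.0)]
420 [(94, 199, [10.5, -150.7], [-50.9, -157.3], 25.2)]
t 22.45 p [ 0.5162 -0.105   0.0797] rot [-3.1408 -0.004  -0.0512] dock [-0.0743 -0.0719] F [ 0.   -0.47 -0.67] w 0.0653 qd6 [ 0.17  0.26 -0.51  0.   -0.8   1.35]
t 22.45 p [ 0.5162 -0.105   0.0797] rot [-3.1408 -0.004  -0.0512] dock [-0.0743 -0.0719] F [ 0.   -0.47 -0.67] w 0.0653 qd6 [ 0.17  0.26 -0.51  0.   -0.8   1.35]
shares [ 0.1577  0.4838 -0.0008] [-0.0007 -0.0038 -0.0002]
```

View pics/w11.png

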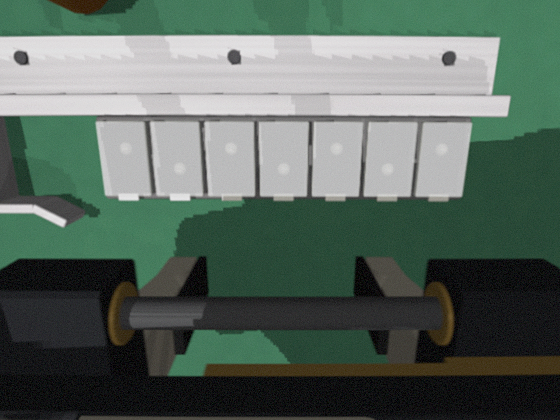

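```bash
python3 -m inch '1 0.04 0.12 0 0 0 0;1 0.08 0.25 0 0 0 0;1 0.12 0.38 0 0 0 0;1 0.158 0.484 0 0 0 0;1 0.158 0.484 0 0 0 0;1 0.158 0.484 0.08 0 0 0;1 0.158 0.484 0.16 0 0 0;1 0.158 0.484 0.21 0 0 0;1 0.158 0.484 0.226 0 0 0;1 0.158 0.484 0.226 0 0 0;1 0.158 0.484 0.226 0 0 0'
python3 - <<'E'
from wl import *
wl('w12',(20,80,150,215,285))
show(-.0265,-.203,.012,YW)
f=arm.grab_frame('scene'); cv2.imwrite('pics/s12.png',cv2.resize(f['img'][160:300,160:380],None,fx=3.5,fy=3.5)[...,::-1])
E
```

```text
t: 23.55
eef_pos: [0.5553, -0.2525, 0.0107]
ee_rot: [3.141, -0.001, -0.051]
force: [-0.9, 0.3, -0.0]
width: 0.0006
20 [(200, 254, [10.4, -106.0], [-10.9, -107.3], 23.8)]
80 [(200, 254, [10.4, -131.9], [-11.3, -132.3], 23.8)]
150 [(200, 254, [10.3, -161.5], [-11.0, -162.1], 23.7)]
215 [(200, 228, [10.9, -189.6], [-1.0, -189.2], 23.4)]
t 23.6 p [ 0.5556 -0.2526  0.0111] rot [ 3.1414e+00 -1.3000e-03 -5.0900e-02] dock [-0.0274 -0.2173] F [-1.57 -0.08  0.89] w 0.0004 qd6 [-0.11  0.47 -0.38  0.   -0.72  1.63]
t 23.6 p [ 0.5556 -0.2526  0.0111] rot [ 3.1414e+00 -1.3000e-03 -5.0900e-02] dock [-0.0274 -0.2173] F [-1.57 -0.08  0.89] w 0.0004 qd6 [-0.11  0.47 -0.38  0.   -0.72  1.63]
shares [ 0.0029 -0.0475 -0.0031] [ 0.0002 -0.0012  0.    ]
```

View pics/w12.png

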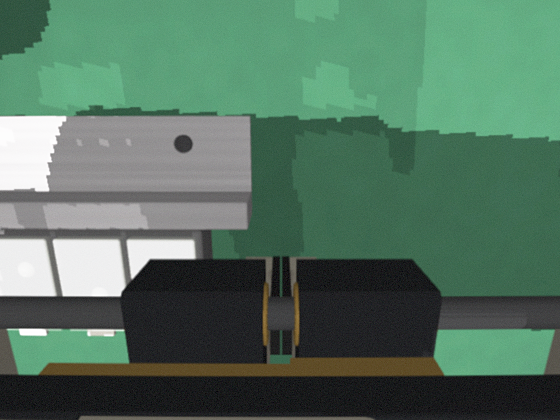

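View pics/s12.png

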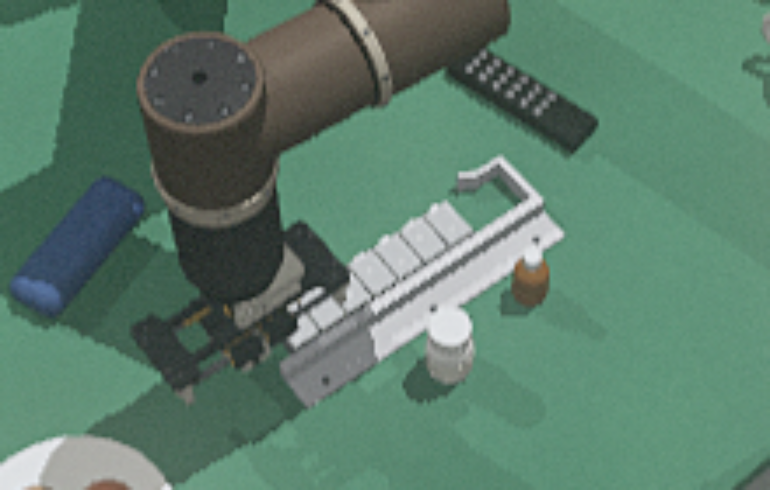

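```bash
python3 -m inch '1 0.003 -0.012 0 0 0 0;1 0.003 -0.024 0 0 0 0;1 0.003 -0.034 0 0 0 0;1 0.003 -0.04 0 0 0 0;1 0.003 -0.045 0 0 0 0;1 0.003 -0.05 0 0 0 0;1 0.003 -0.055 0 0 0 0;1 0.003 -0.06 0 0 0 0;1 0.003 -0.065 0 0 0 0;1 0.003 -0.07 0 0 0 0;1 0.003 -0.075 0 0 0 0;1 0.003 -0.08 0 0 0 0'; python3 -m inch '1 0 -0.006 0 0 0 0;1 0 -0.012 0 0 0 0;1 0 -0.018 0 0 0 0;1 0 -0.024 0 0 0 0;1 0 -0.03 0 0 0 0;1 0 -0.036 0 0 0 0;1 0 -0.042 0 0 0 0;1 0 -0.048 0 0 0 0;1 0 -0.054 0 0 0 0;1 0 -0.06 0 0 0 0;1 0 -0.064 0 0 0 0;1 0 -0.066 0 0 0 0'
python3 - <<'E'
from wl import *
wl('w13',(20,80,150,215,285))
f=arm.grab_frame('side'); np.savez('pics/side13.npz',**f); cv2.imwrite('pics/s13.png',cv2.resize(f['img'][160:270,210:350],None,fx=5,fy=5)[...,::-1])
E
```

```text
t: 24.85
eef_pos: [0.557, -0.2286, 0.0102]
ee_rot: [3.142, 0.0, -0.051]
force: [0.1, -1.5, -0.9]
width: 0.0008
t: 26.05
eef_pos: [0.5581, -0.2088, 0.0103]
ee_rot: [3.142, 0.0, -0.051]
force: [-0.2, -0.6, -0.4]
width: 0.0008
20 [(36, 61, [72.4, -83.4], [66.0, -73.0], 28.9), (202, 254, [10.6, -63.2], [-11.2, -61.9], 23.4)]
80 [(202, 254, [10.5, -88.7], [-10.2, -89.2], 23.8)]
150 [(202, 254, [10.5, -118.4], [-10.4, -118.4], 23.9)]
215 [(201, 254, [10.7, -145.6], [-10.2, -145.8], 23.8)]
285 [(201, 230, [10.7, -175.0], [-0.9, -175.0], 23.7)]
t 26.1 p [ 0.5582 -0.2088  0.0103] rot [-3.1416 -0.     -0.0512] dock [-0.027  -0.1734] F [-0.51  0.24 -0.49] w 0.0006 qd6 [-0.03  0.45 -0.41 -0.   -0.71  1.55]
```

View pics/w13.png

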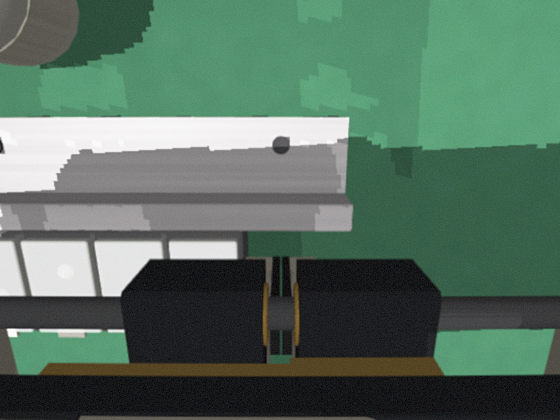

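View pics/s13.png

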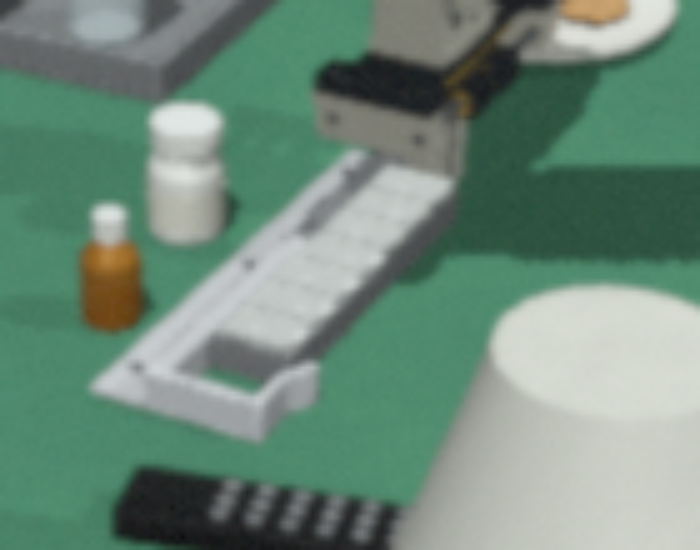

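```bash
python3 -m inch '1 0 -0.005 0 0 0 0;1 0 -0.01 0 0 0 0;1 0 -0.015 0 0 0 0;1 0 -0.02 0 0 0 0;1 0 -0.025 0 0 0 0;1 0 -0.03 0 0 0 0;1 0 -0.035 0 0 0 0;1 0 -0.04 0 0 0 0;1 0 -0.044 0 0 0 0;1 0 -0.048 0 0 0 0;1 0 -0.052 0 0 0 0;1 0 -0.056 0 0 0 0'; python3 -m inch '1 0 -0.004 0 0 0 0;1 0 -0.008 0 0 0 0;1 0 -0.012 0 0 0 0;1 0 -0.016 0 0 0 0;1 0 -0.02 0 0 0 0;1 0 -0.024 0 0 0 0;1 0 -0.028 0 0 0 0;1 0 -0.032 0 0 0 0;1 0 -0.036 0 0 0 0;1 0 -0.04 0 0 0 0;1 0 -0.043 0 0 0 0;1 0 -0.045 0 0 0 0'
python3 - <<'E'
from wl import *
wl('w14',(20,80,150,215,245))
f=arm.grab_frame('side'); np.savez('pics/side14.npz',**f); cv2.imwrite('pics/s14.png',cv2.resize(f['img'][160:270,210:350],None,fx=5,fy=5)[...,::-1])
E
```

```text
t: 27.35
eef_pos: [0.5591, -0.1921, 0.0103]
ee_rot: [3.142, -0.0, -0.051]
force: [-0.3, -2.6, 0.6]
width: 0.0003
t: 28.55
eef_pos: [0.5597, -0.1786, 0.0103]
ee_rot: [-3.142, -0.0, -0.051]
force: [-0.1, -2.5, 2.1]
width: 0.0005
20 [(201, 254, [10.8, -32.5], [-11.2, -31.6], 23.4)]
80 [(55, 62, [66.1, -73.4], [65.4, -66.2], 26.8), (202, 254, [10.4, -58.2], [-10.4, -58.7], 23.7)]
150 [(201, 254, [10.5, -87.6], [-10.5, -88.1], 23.9)]
215 [(201, 254, [10.8, -115.4], [-10.2, -115.5], 23.6)]
245 [(201, 229, [11.0, -128.1], [-0.8, -127.9], 23.4)]
t 28.6 p [ 0.5597 -0.1786  0.0103] rot [-3.1416 -0.     -0.0513] dock [-0.027  -0.1431] F [ 0.42 -2.55  2.18] w 0.0006 qd6 [ 0.02  0.44 -0.43 -0.   -0.7   1.5 ]
```

View pics/s14.png

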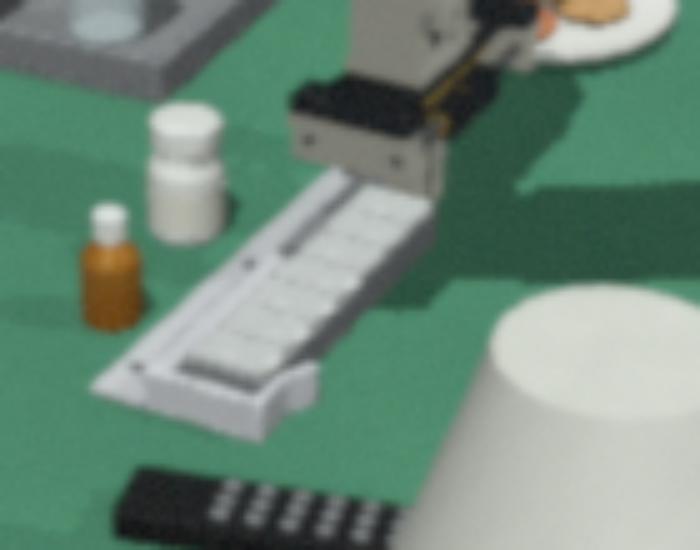

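View pics/w14.png

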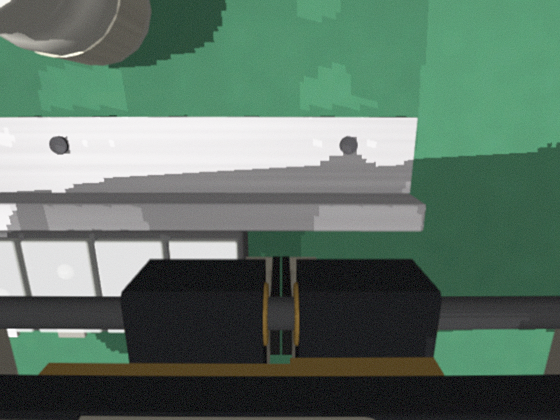

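```bash
python3 -m inch '1 0 -0.0027 0 0 0 0;1 0 -0.0054 0 0 0 0;1 0 -0.008 0 0 0 0;1 0 -0.0107 0 0 0 0;1 0 -0.0133 0 0 0 0;1 0 -0.016 0 0 0 0;1 0 -0.0187 0 0 0 0;1 0 -0.0213 0 0 0 0;1 0 -0.024 0 0 0 0;1 0 -0.026 0 0 0 0;1 0 -0.028 0 0 0 0;1 0 -0.03 0 0 0 0'; python3 -m inch '1 0 -0.001 0 0 0 0;1 0 -0.002 0 0 0 0;1 0 -0.003 0 0 0 0;1 0 -0.004 0 0 0 0;1 0 -0.005 0 0 0 0;1 0 -0.006 0 0 0 0;1 0 -0.007 0 0 0 0;1 0 -0.008 0 0 0 0;1 0 -0.009 0 0 0 0;1 0 -0.01 0 0 0 0'
python3 - <<'E'
from wl import *
wl('w15',(80,150,215,230))
f=arm.grab_frame('side'); np.savez('pics/side15.npz',**f); cv2.imwrite('pics/s15.png',cv2.resize(f['img'][160:270,210:350],None,fx=5,fy=5)[...,::-1])
E
```

```text
t: 29.85
eef_pos: [0.5601, -0.1696, 0.0102]
ee_rot: [-3.142, 0.0, -0.051]
force: [0.0, -1.8, 0.0]
width: 0.0005
t: 30.85
eef_pos: [0.5603, -0.1667, 0.0102]
ee_rot: [-3.142, 0.0, -0.051]
force: [-0.3, -1.1, 0.2]
width: 0.0007
80 [(201, 254, [10.7, -46.0], [-10.4, -46.6], 23.7)]
150 [(21, 48, [76.7, -86.8], [70.2, -81.6], 27.7), (201, 254, [10.8, -76.0], [-10.3, -76.3], 23.5)]
215 [(200, 254, [11.0, -103.3], [-10.2, -103.6], 23.8)]
230 [(201, 254, [10.9, -109.8], [-10.1, -109.9], 23.8)]
t 30.9 p [ 0.5603 -0.1666  0.0102] rot [-3.1416e+00  1.0000e-04 -5.1400e-02] dock [-0.0271 -0.1312] F [ 0.53 -0.36 -0.06] w 0.0004 qd6 [ 0.05  0.44 -0.44 -0.   -0.7   1.47]
```

View pics/s15.png

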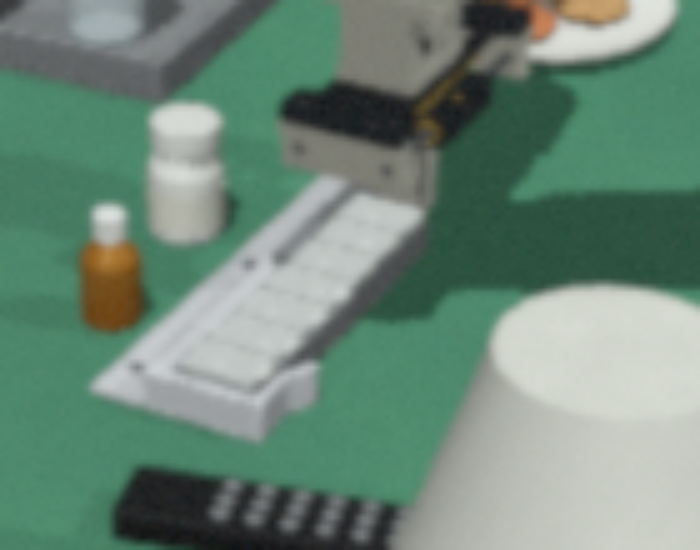

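About 5 mm remain, so I'll creep at 2.7 mm/s.

```bash
python3 -m inch '1 0 -0.0009 0 0 0 0;1 0 -0.0018 0 0 0 0;1 0 -0.0027 0 0 0 0;1 0 -0.0036 0 0 0 0;1 0 -0.0045 0 0 0 0;1 0 -0.0054 0 0 0 0;1 0 -0.0063 0 0 0 0;1 0 -0.0072 0 0 0 0;1 0 -0.008 0 0 0 0;1 0 -0.0088 0 0 0 0;1 0 -0.0095 0 0 0 0'; python3 -m inch '1 0 -0.0008 0 0 0 0;1 0 -0.0016 0 0 0 0;1 0 -0.0024 0 0 0 0;1 0 -0.0032 0 0 0 0'; python3 -c "
from wl import *
wl('w16',(150,215,230,240))"
```

```text
t: 32.05
eef_pos: [0.56, -0.1647, 0.0103]
ee_rot: [3.141, 0.001, -0.051]
force: [0.0, -8.1, 0.4]
width: 0.0002
t: 32.45
eef_pos: [0.5599, -0.1646, 0.0103]
ee_rot: [3.14, 0.001, -0.052]
force: [-0.9, -14.2, -1.4]
width: 0.0006
150 [(32, 50, [72.8, -84.3], [68.9, -79.9], 26.8), (201, 254, [10.3, -74.0], [-10.7, -74.3], 23.7)]
215 [(200, 254, [11.0, -101.6], [-10.3, -101.7], 23.5)]
230 [(199, 254, [11.0, -107.6], [-10.7, -107.8], 23.5)]
240 [(200, 254, [10.9, -111.9], [-12.3, -111.5], 22.9)]
t 32.5 p [ 0.5599 -0.1646  0.0103] rot [ 3.1399e+00  1.1000e-03 -5.1500e-02] dock [-0.0275 -0.1292] F [ -0.91 -12.88  -1.63] w 0.0005 qd6 [ 0.05  0.44 -0.44  0.   -0.7   1.47]
```

```bash
python3 -m inch '1 0 0 0 0 0 0;1 0 0 0 0 0 0;1 0 0 0 0 0 0'; python3 -m inch '1 0 0 0 0 0 0;1 0 0 0 0 0 0;1 0 0 0 0 0 0'
python3 - <<'E'
from wl import *
show()
f=arm.grab_frame('side'); np.savez('pics/side17.npz',**f); cv2.imwrite('pics/s17.png',cv2.resize(f['img'][160:270,210:350],None,fx=5,fy=5)[...,::-1])
f=arm.grab_frame('scene'); np.savez('pics/scene17.npz',**f); cv2.imwrite('pics/c17.png',cv2.resize(f['img'][180:290,210:350],None,fx=5,fy=5)[...,::-1])
E
```

```text
t: 32.8
eef_pos: [0.5599, -0.1646, 0.0103]
ee_rot: [3.14, 0.001, -0.052]
force: [-0.7, -13.0, -1.3]
width: 0.0005
t: 33.1
eef_pos: [0.5599, -0.1646, 0.0103]
ee_rot: [3.14, 0.001, -0.052]
force: [-0.7, -13.0, -0.7]
width: 0.0009
t 33.1 p [ 0.5599 -0.1646  0.0103] rot [ 3.14e+00  1.00e-03 -5.16e-02] dock [-0.0275 -0.1292] F [ -0.65 -13.02  -0.65] w 0.0009 qd6 [ 0.05  0.44 -0.44  0.   -0.7   1.47]
```

View pics/s17.png

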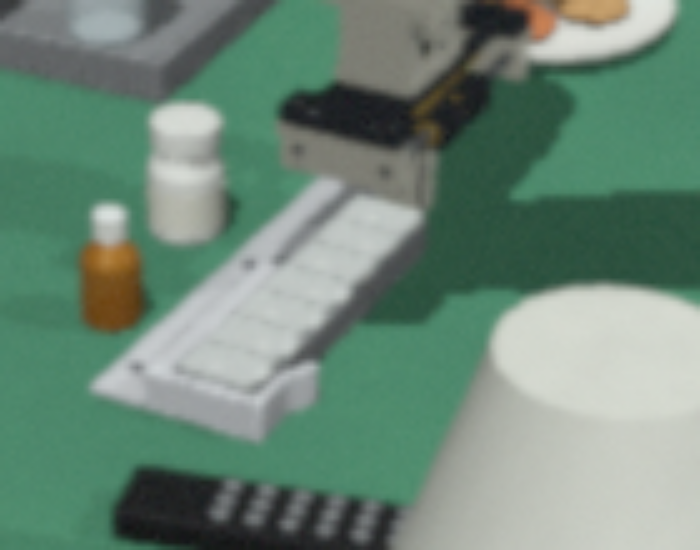

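View pics/c17.png

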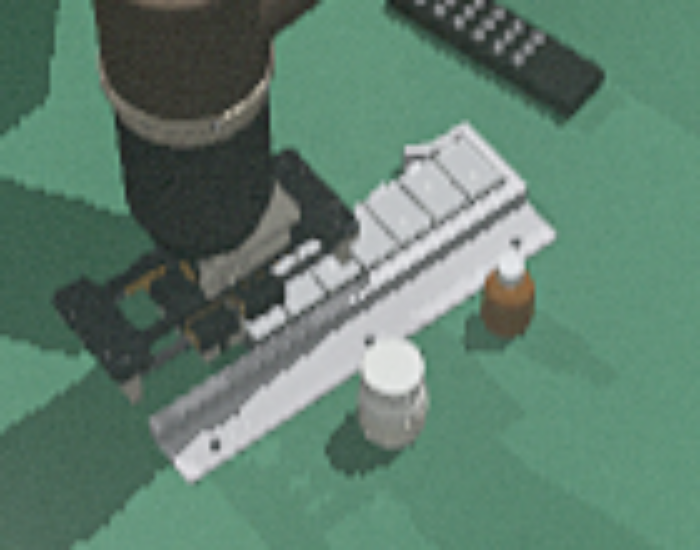

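```bash
python3 -m inch '1 0 0.002 0 0 0 0;1 0 0.005 0 0 0 0;1 0 0.01 0 0 0 0;1 0 0.02 0 0 0 0;1 0 0.04 0 0 0 0;1 0 0.05 -0.1 0 0 0;1 0 0.05 -0.25 0 0 0;1 0 0.05 -0.36 0 0 0;1 -0.08 -0.05 -0.36 0 0 0;1 -0.163 -0.2 -0.36 0 0 0;1 -0.163 -0.34 -0.36 0 0 0;1 -0.163 -0.36 -0.36 0 0 0'; python3 -m inch '1 0 0 0 0 0 0;1 0 0 0 0 0 0'; python3 -c "
from wl import *
wl('w18',(20,60,100,150,215,285,350,420,480,540))"
```

```text
t: 34.4
eef_pos: [0.5173, -0.0496, 0.1191]
ee_rot: [-3.141, -0.002, -0.048]
force: [-0.3, -0.3, 0.4]
width: 0.0007
t: 34.6
eef_pos: [0.5173, -0.0529, 0.1182]
ee_rot: [-3.142, 0.0, -0.051]
force: [0.1, 0.3, 0.1]
width: 0.0008
20 [(217, 253, [-77.4, 174.4], [-105.6, 179.2], 20.1)]
100 [(91, 195, [11.0, 100.6], [-59.8, 110.1], 24.0)]
150 [(91, 183, [10.9, 67.1], [-51.4, 73.7], 26.9), (192, 201, [-58.3, 74.9], [-64.0, 74.0], 23.2)]
215 [(91, 184, [10.6, 23.6], [-51.1, 26.2], 27.0)]
285 [(91, 182, [10.7, -22.5], [-50.8, -22.7], 26.8)]
350 [(91, 184, [10.8, -65.5], [-50.9, -67.8], 27.2)]
420 [(92, 110, [10.3, -111.8], [-1.2, -112.9], 23.8)]
480 [(92, 110, [10.5, -151.7], [-1.0, -154.3], 23.4)]
540 [(93, 111, [10.2, -192.4], [-1.4, -194.6], 23.5)]
t 34.65 p [ 0.5172 -0.0533  0.1181] rot [ 3.1415e+00  4.0000e-04 -5.2000e-02] dock [-0.0758 -0.0202] F [ 0.05  0.11 -0.61] w 0.0004 qd6 [ 0.28  0.21 -0.47 -0.   -0.89  1.24]
```

View pics/w18.png

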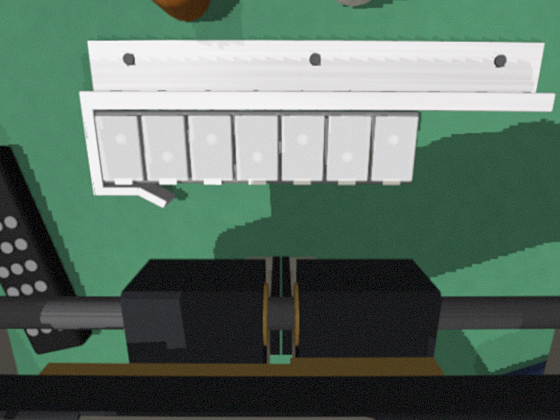

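Run:
```python
from h import *
im=cv2.imread('pics/w18.png'); cv2.imwrite('pics/w18z.png',cv2.resize(im[85:130,75:435],None,fx=2.2,fy=8,interpolation=cv2.INTER_NEAREST))
g=cv2.cvtColor(im,cv2.COLOR_BGR2GRAY)
for u in (103,140,185,230,275,320,370,410): print(u,g[104:122,u].tolist())
```

```text
103 [241, 241, 243, 245, 238, 172, 95, 92, 119, 133, 134, 150, 206, 216, 215, 212, 213, 214]
140 [243, 241, 244, 246, 239, 148, 73, 92, 128, 144, 135, 95, 95, 106, 102, 103, 96, 91]
185 [242, 242, 244, 246, 240, 184, 97, 94, 132, 142, 132, 93, 80, 82, 81, 82, 87, 87]
230 [242, 242, 245, 246, 241, 194, 99, 89, 120, 128, 119, 107, 139, 160, 162, 167, 169, 175]
275 [242, 242, 245, 244, 239, 191, 101, 83, 117, 130, 133, 158, 202, 217, 217, 220, 215, 218]
320 [239, 240, 241, 244, 242, 200, 102, 82, 118, 127, 137, 158, 196, 216, 215, 216, 216, 216]
370 [236, 238, 238, 241, 239, 200, 107, 75, 112, 133, 139, 147, 173, 201, 210, 203, 199, 198]
410 [234, 237, 237, 239, 241, 215, 115, 67, 106, 121, 122, 138, 174, 207, 214, 215, 214, 217]
```

View pics/w18z.png

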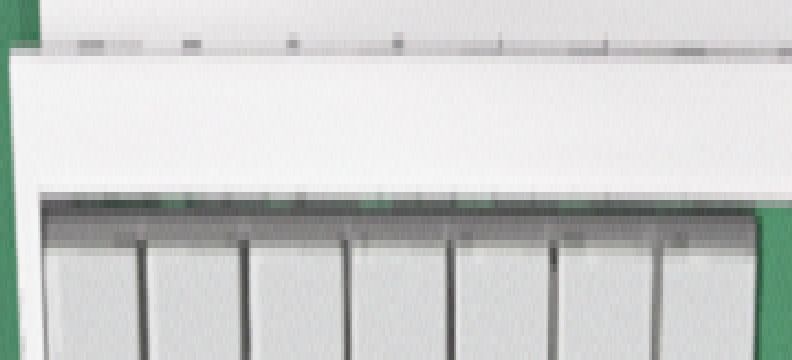

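```bash
python3 - <<'E'
from h import *
for nme,r in (('w10',(140,165)),('w11',(108,128))):
    im=cv2.imread(f'pics/{nme}.png'); g=cv2.cvtColor(im,cv2.COLOR_BGR2GRAY)
    for u in (120,200,285,360,450): print(nme,u,g[r[0]:r[1],u].tolist(), im[r[0]:r[1],u].astype(int)[:,1].max())
im=cv2.imread('pics/w11.png'); cv2.imwrite('pics/w11z.png',cv2.resize(im[85:130,90:480],None,fx=2,fy=8,interpolation=cv2.INTER_NEAREST))
E
python3 -c "
from go import *
show(-.076,-.0202,.012,YW)"
```

```text
w10 120 [168, 180, 181, 180, 181, 177, 160, 119, 69, 66, 78, 85, 92, 91, 91, 93, 86, 112, 141, 150, 153, 153, 152, 156, 157] 181
w10 200 [182, 180, 182, 180, 181, 180, 171, 136, 77, 71, 80, 84, 92, 97, 95, 86, 92, 117, 144, 148, 153, 155, 155, 154, 150] 183
w10 285 [172, 172, 174, 173, 174, 176, 166, 135, 89, 71, 78, 86, 90, 92, 95, 85, 90, 118, 142, 153, 157, 154, 154, 157, 156] 175
w10 360 [157, 155, 156, 159, 158, 159, 153, 120, 81, 65, 78, 81, 91, 92, 92, 88, 89, 110, 142, 149, 151, 152, 153, 155, 153] 158
w10 450 [155, 157, 155, 157, 160, 166, 156, 131, 87, 66, 77, 81, 89, 87, 90, 89, 86, 103, 135, 146, 153, 151, 152, 155, 155] 165
w11 120 [220, 220, 219, 222, 224, 226, 195, 109, 82, 106, 118, 120, 128, 158, 183, 187, 184, 188, 187, 187] 226
w11 200 [221, 220, 223, 221, 223, 224, 183, 122, 91, 105, 126, 130, 113, 80, 72, 79, 81, 81, 85, 82] 224
w11 285 [217, 212, 212, 215, 219, 214, 196, 145, 97, 97, 107, 116, 121, 146, 183, 187, 188, 187, 187, 186] 218
w11 360 [214, 213, 211, 215, 215, 218, 204, 166, 98, 90, 102, 112, 114, 130, 168, 186, 190, 193, 187, 191] 217
w11 450 [215, 213, 208, 210, 216, 219, 211, 176, 102, 82, 96, 105, 105, 115, 159, 190, 191, 188, 187, 183] 218
t 34.65 p [ 0.5172 -0.0533  0.1181] rot [ 3.1415e+00  4.0000e-04 -5.2000e-02] dock [-0.0758 -0.0202] F [ 0.05  0.11 -0.61] w 0.0004 qd6 [ 0.28  0.21 -0.47 -0.   -0.89  1.24]
shares [-0.0004 -0.      0.3537] [ 0.0001  0.0003 -0.0009]
```

View pics/w11z.png

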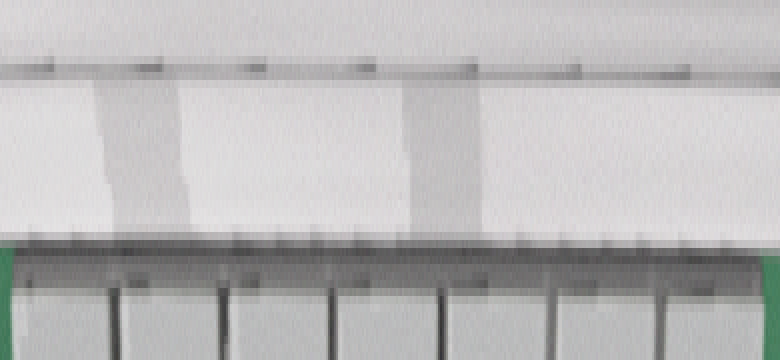

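A trace of green shows between the rail and the organiser, so there's a gap of under 1 mm. I'll press it gently against the rail once more.

```bash
python3 -m inch '0.5 -0.05 0 0 0 0 0;0 -0.05 0 0 0 0 0;0 -0.05 0 0 0 0 0;0 -0.05 0 0.1 0 0 0;0 -0.05 0 0.2 0 0 0;0 -0.05 0 0.29 0 0 0;0 -0.05 0 0.34 0 0 0;0 -0.05 0 0.353 0 0 0;0 -0.05 0 0.353 0 0 0;0 -0.05 0 0.353 0 0 0'; python3 -m inch '0 0.01 0 0 0 0 0;0 0.02 0 0 0 0 0;0 0.03 0 0 0 0 0;0 0.04 0 0 0 0 0;0 0.05 0 0 0 0 0;0 0.058 0 0 0 0 0;0 0.065 0 0 0 0 0;0 0.07 0 0 0 0 0;0 0.074 0 0 0 0 0;0 0.078 0 0 0 0 0;0 0.08 0 0 0 0 0;0 0.08 0 0 0 0 0'; python3 -c "
from wl import *
wl('w19',(150,285,420))"
```

```text
t: 35.65
eef_pos: [0.5031, -0.0518, 0.0131]
ee_rot: [-3.141, -0.001, -0.051]
force: [0.2, 0.5, -0.2]
width: 0.075
t: 36.85
eef_pos: [0.5262, -0.053, 0.0124]
ee_rot: [3.142, 0.0, -0.051]
force: [0.4, -0.1, 1.3]
width: 0.0876
150 [(102, 249, [10.8, 31.6], [-50.8, 38.1], 26.9)]
285 [(102, 249, [10.7, -20.9], [-50.7, -21.1], 27.0)]
420 [(103, 249, [10.4, -73.4], [-50.7, -80.2], 26.9)]
t 36.9 p [ 0.5262 -0.053   0.0124] rot [-3.1416 -0.     -0.0514] dock [-0.0669 -0.0195] F [ 0.25  0.54 -0.22] w 0.0875 qd6 [ 0.27  0.36 -0.56 -0.   -0.64  1.25]
```

```bash
python3 -m inch '0 0.0012 0 0 0 0 0;0 0.0024 0 0 0 0 0;0 0.0036 0 0 0 0 0;0 0.0048 0 0 0 0 0;0 0.006 0 0 0 0 0;0 0.0072 0 0 0 0 0;0 0.0084 0 0 0 0 0;0 0.0096 0 0 0 0 0;0 0.0108 0 0 0 0 0;0 0.012 0 0 0 0 0;0 0.013 0 0 0 0 0;0 0.0135 0 0 0 0 0'; python3 -m inch '0 0.0006 0 0 0 0 0;0 0.0012 0 0 0 0 0;0 0.0018 0 0 0 0 0;0 0.0024 0 0 0 0 0;0 0.003 0 0 0 0 0;0 0.0036 0 0 0 0 0;0 0.0042 0 0 0 0 0;0 0.0048 0 0 0 0 0'; python3 -m inch '0 0.0006 0 0 0 0 0;0 0.0012 0 0 0 0 0;0 0.0018 0 0 0 0 0'
```

```text
t: 38.1
eef_pos: [0.5303, -0.0532, 0.0124]
ee_rot: [3.142, 0.0, -0.051]
force: [-0.8, 0.1, -0.5]
width: 0.0874
t: 38.9
eef_pos: [0.5313, -0.0534, 0.0123]
ee_rot: [3.141, 0.001, -0.052]
force: [-1.2, 0.4, 1.1]
width: 0.0878
t: 39.2
eef_pos: [0.5317, -0.0534, 0.0123]
ee_rot: [3.141, 0.001, -0.051]
force: [-2.8, 1.3, 3.2]
width: 0.0877
```

```bash
python3 -m inch '0 0.0007 0 0 0 0 0;0 0.0014 0 0 0 0 0;0 0.002 0 0 0 0 0;0 0.002 0 0 0 0 0'; python3 -m inch '0 0.0007 0 0 0 0 0;0 0.0014 0 0 0 0 0;0 0.002 0 0 0 0 0;0 0.002 0 0 0 0 0'; python3 -m inch '0 0.0007 0 0 0 0 0;0 0.0014 0 0 0 0 0;0 0.002 0 0 0 0 0;0 0.002 0 0 0 0 0'
```

```text
t: 39.6
eef_pos: [0.5318, -0.0534, 0.0122]
ee_rot: [3.141, 0.002, -0.052]
force: [-5.6, 0.6, 4.5]
width: 0.0879
t: 40.0
eef_pos: [0.5318, -0.0535, 0.012]
ee_rot: [3.141, 0.003, -0.052]
force: [-6.9, 1.7, 4.2]
width: 0.0875
t: 40.4
eef_pos: [0.5318, -0.0535, 0.0119]
ee_rot: [3.141, 0.004, -0.052]
force: [-8.4, 4.1, 6.0]
width: 0.0877
```

```bash
python3 -m inch '0 0.0007 -0.0007 0 0 0 0;0 0.0014 -0.0014 0 0 0 0;0 0.002 -0.002 0 0 0 0;0 0.002 -0.002 0 0 0 0'; python3 -m inch '0 0.0007 -0.0007 0 0 0 0;0 0.0014 -0.0014 0 0 0 0;0 0.002 -0.002 0 0 0 0;0 0.002 -0.002 0 0 0 0'; python3 -m inch '0 0.0005 -0.0007 0 0 0 0;0 0.001 -0.0014 0 0 0 0;0 0.001 -0.002 0 0 0 0;0 0.001 -0.002 0 0 0 0'
```

```text
t: 40.8
eef_pos: [0.5319, -0.0535, 0.0119]
ee_rot: [3.141, 0.005, -0.053]
force: [-9.3, 0.3, 7.7]
width: 0.0874
t: 41.2
eef_pos: [0.5318, -0.0534, 0.0117]
ee_rot: [3.14, 0.006, -0.053]
force: [-10.6, -1.8, 6.7]
width: 0.0876
t: 41.6
eef_pos: [0.5319, -0.053, 0.0115]
ee_rot: [3.14, 0.006, -0.053]
force: [-10.4, -3.9, 5.1]
width: 0.0879
```

```bash
python3 -m inch '0 0.0007 0 0 0 0 0;0 0.0014 0 0 0 0 0;0 0.002 0 0 0 0 0;0 0.002 0 0 0 0 0;0 0.002 0 0 0 0 0;0 0.002 0 0 0 0 0'; python3 -m inch '0 0 0 0 0 0 0;0 0 0 0 0 0 0;0 0 0 0 0 0 0'; python3 -m inch '0 -0.005 0 0 0 0 0;0 -0.01 0 0 0 0 0;0 -0.015 0 0 0 0 0;0 -0.02 0 0 0 0 0;0 -0.03 0 0 0 0 0;0 -0.05 0 0 0 0 0;0 -0.065 0 -0.05 0 0 0;0 -0.065 0 -0.15 0 0 0;0 -0.065 0 -0.25 0 0 0;0 -0.05 0 -0.355 0 0 0;0 -0.05 0 -0.355 0 0 0;0 -0.05 0 -0.355 0 0 0'
python3 - <<'E'
from wl import *
wl('w20',(60,100,150,215,285,350,420,480,540))
im=cv2.imread('pics/w20.png'); cv2.imwrite('pics/w20z.png',cv2.resize(im[80:130,75:435],None,fx=2.2,fy=8,interpolation=cv2.INTER_NEAREST))
for nme in ('side','scene'):
    f=arm.grab_frame(nme); np.savez(f'pics/{nme}20.npz',**f); save(f,nme+'20.png')
E
```

```text
t: 42.2
eef_pos: [0.5319, -0.0531, 0.0115]
ee_rot: [3.14, 0.007, -0.053]
force: [-12.3, -3.0, 7.9]
width: 0.0873
t: 42.5
eef_pos: [0.5319, -0.053, 0.0115]
ee_rot: [3.14, 0.007, -0.053]
force: [-11.9, -3.0, 6.5]
width: 0.0874
t: 43.7
eef_pos: [0.5215, -0.0506, 0.1197]
ee_rot: [-3.141, -0.002, -0.051]
force: [-1.0, 0.6, -0.5]
width: 0.0877
100 [(98, 200, [11.0, 104.6], [-59.5, 113.9], 23.4)]
150 [(98, 187, [10.8, 69.8], [-50.3, 77.1], 26.3), (194, 204, [-56.0, 78.4], [-62.7, 78.0], 22.8)]
215 [(98, 188, [10.7, 26.9], [-50.1, 29.3], 26.8)]
285 [(98, 187, [10.6, -19.9], [-50.3, -20.2], 26.4)]
350 [(0, 6, [67.2, -59.0], [66.3, -60.8], 26.2), (98, 188, [10.7, -63.7], [-49.9, -65.9], 27.2)]
420 [(99, 128, [10.2, -110.3], [-8.6, -110.8], 23.8)]
480 [(99, 116, [10.4, -150.6], [-0.6, -152.4], 23.8)]
540 [(100, 117, [10.0, -191.5], [-1.0, -194.4], 23.6)]
t 43.75 p [ 0.5208 -0.0508  0.1187] rot [-3.1412e+00 -2.0000e-04 -5.1500e-02] dock [-0.0724 -0.0175] F [-0.5   0.52 -0.64] w 0.0876 qd6 [ 0.28  0.21 -0.47 -0.   -0.89  1.24]
```

View pics/w20.png

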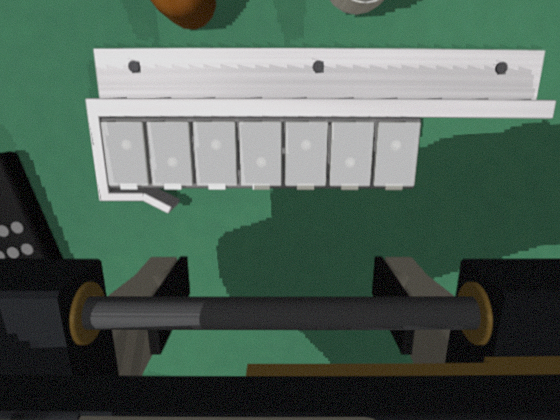

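View pics/w20z.png

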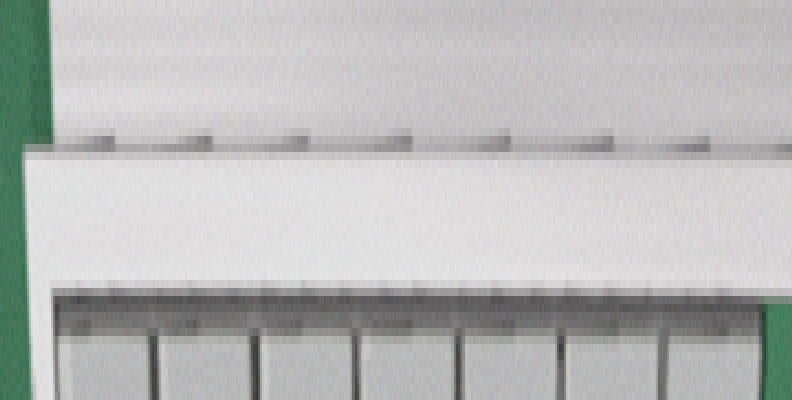

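View pics/scene20.png

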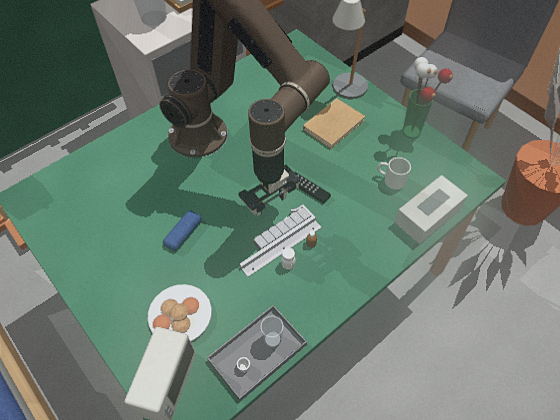

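Run:
```python
import cv2,numpy as np
a=cv2.imread('pics/w18.png')[105:200,80:180]; b=cv2.imread('pics/w20.png')[110:205,86:186]
cv2.imwrite('pics/cmp.png',np.hstack([cv2.resize(x,None,fx=4,fy=5,interpolation=cv2.INTER_NEAREST) for x in (a,b)]))
for n,rows in (('w18',(130,150,165)),('w20',(137,157,170))):
    g=cv2.cvtColor(cv2.imread(f'pics/{n}.png'),cv2.COLOR_BGR2GRAY)
    for r in rows: print(n,r,g[r,84:115].tolist(),g[r,408:424].tolist())
```

```text
w18 130 [178, 211, 232, 242, 243, 243, 244, 242, 243, 245, 230, 171, 162, 208, 226, 220, 213, 211, 212, 214, 211, 213, 215, 209, 214, 214, 210, 216, 213, 213, 215] [214, 212, 212, 211, 216, 213, 219, 216, 181, 120, 88, 96, 107, 121, 125, 126]
w18 150 [117, 114, 137, 208, 241, 244, 243, 242, 242, 242, 242, 245, 244, 214, 147, 181, 220, 225, 228, 224, 218, 214, 211, 215, 214, 214, 213, 218, 214, 214, 213] [214, 212, 216, 220, 223, 216, 181, 110, 74, 67, 67, 71, 75, 74, 73, 74]
w18 165 [119, 119, 123, 112, 121, 188, 239, 245, 243, 241, 242, 242, 242, 245, 243, 215, 149, 177, 217, 227, 226, 230, 223, 219, 215, 212, 215, 214, 213, 214, 211] [214, 216, 220, 219, 204, 153, 85, 66, 68, 71, 76, 76, 76, 71, 75, 74]
w20 137 [99, 103, 99, 96, 95, 108, 152, 194, 199, 214, 223, 222, 223, 222, 226, 225, 198, 139, 135, 183, 202, 195, 183, 183, 182, 186, 182, 185, 186, 185, 181] [188, 186, 184, 191, 184, 183, 186, 185, 189, 183, 160, 117, 103, 104, 108, 107]
w20 157 [99, 101, 101, 97, 99, 100, 101, 97, 111, 172, 218, 226, 223, 224, 222, 224, 223, 226, 225, 172, 123, 160, 195, 199, 203, 200, 186, 189, 185, 186, 184] [186, 185, 189, 181, 186, 188, 188, 187, 159, 99, 54, 61, 60, 64, 59, 57]
w20 170 [97, 98, 102, 100, 103, 96, 100, 96, 100, 92, 122, 189, 223, 222, 223, 224, 221, 224, 223, 224, 214, 156, 124, 174, 198, 201, 200, 196, 188, 182, 184] [185, 184, 184, 183, 188, 187, 184, 149, 84, 57, 68, 64, 61, 65, 63, 58]
```

View pics/cmp.png

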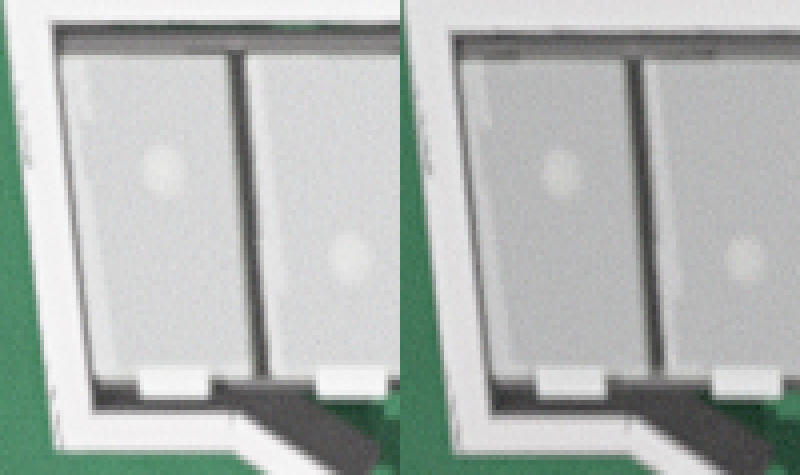

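```bash
python3 -c "
from go import *
show(); print(arm.job_done())"
```

```text
t 43.85 p [ 0.5203 -0.051   0.1179] rot [ 3.1413e+00  1.7000e-03 -5.1400e-02] dock [-0.0729 -0.0177] F [ 0.14  0.47 -0.08] w 0.0878 qd6 [ 0.28  0.21 -0.47 -0.   -0.89  1.24]
the job is handed in; nothing more can be done
None
```

The organiser is home in the pocket, flush with the rail and up against the end stop. I handed the job in at 43.9 s with the arm clear and about 0.12 m above the table.

**What I did**
- **Straightening:** the first push turned the organiser and carried it towards the pocket's lead-in. I gripped it lightly (8 N), still on the table, turned it parallel to the rail and moved it about 22 mm to the right.
- **Rail press:** I pushed it up to the rail with both open fingers, slowly at the end. I leaned on it at about 12–13 N, with its left end well short of the pocket.
- **Slide to the stop:** I closed the fingers and pushed its right end along the rail into the pocket. I met the stop at about 2.5 mm/s and held about 13 N; the highest reading was 14.2 N.
- **Second rail press:** the picture afterwards showed a faint gap (under 1 mm) at the rail, so I pressed it against the rail once more at about 12 N.

**Last checks**
- **Flush with the rail:** the wrist picture shows no gap. The near edge stays within about 0.4 mm along the 140 mm I could measure.
- **Against the stop:** the end face is at the stop. The second rail press may have moved it back by about 0.1 mm, which is at the limit of what the camera can resolve. I did not press the stop again.
- **Forces:** no horizontal reading exceeded 14.2 N. During the rail presses there was also up to about 9 N straight down on the organiser, from friction at the fingers. These are readings at the end of each move, so a short peak in between would not show.
- **Everything else:** the other objects looked unmoved in the scene picture; I did not measure them again.

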